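# Cure a batch of wooden bag handles

### The job

Cure the lacquered wooden bag handles lying on the bench: lift the curing case's cover right back, and lay every handle flat across both narrow rails, centred over them, one to a bay between the pins. Then lower the cover gently until it is fully down and push the start button all the way in; never push it while the cover is up, and do not knock over the jar, pot, tin or spool standing on the bench.

Things in the scene. Friction and masses are not known exactly. Their poses are not given: they have to be found in the camera images.
- handle0: A loose wooden bag handle, possibly absent (None): a brown wooden bar 100 mm long (its x axis), 20 mm wide (y), 16 mm high (z), 60 g, with a flat brass wire loop reaching 14 mm beyond each end at mid-height (128 mm over all). Starts flat on the bench. Origin: centre of its underside; z up. All handles are alike; grip across the 20 mm width in the middle.
- handle1: A loose wooden bag handle, possibly absent (None): a brown wooden bar 100 mm long (its x axis), 20 mm wide (y), 16 mm high (z), 60 g, with a flat brass wire loop reaching 14 mm beyond each end at mid-height (128 mm over all). Starts flat on the bench. Origin: centre of its underside; z up. All handles are alike; grip across the 20 mm width in the middle.
- handle2: A loose wooden bag handle, possibly absent (None): a brown wooden bar 100 mm long (its x axis), 20 mm wide (y), 16 mm high (z), 60 g, with a flat brass wire loop reaching 14 mm beyond each end at mid-height (128 mm over all). Starts flat on the bench. Origin: centre of its underside; z up. All handles are alike; grip across the 20 mm width in the middle.
- handle3: A loose wooden bag handle, possibly absent (None): a brown wooden bar 100 mm long (its x axis), 20 mm wide (y), 16 mm high (z), 60 g, with a flat brass wire loop reaching 14 mm beyond each end at mid-height (128 mm over all). Starts flat on the bench. Origin: centre of its underside; z up. All handles are alike; grip across the 20 mm width in the middle.
- handle4: A loose wooden bag handle, possibly absent (None): a brown wooden bar 100 mm long (its x axis), 20 mm wide (y), 16 mm high (z), 60 g, with a flat brass wire loop reaching 14 mm beyond each end at mid-height (128 mm over all). Starts flat on the bench. Origin: centre of its underside; z up. All handles are alike; grip across the 20 mm width in the middle.
- case: Curing case: grey metal box fixed on the bench, 186 (x) by 296 (y) by 85 mm high, walls 6 mm, with a 10 mm glazed hinged cover. Origin: centre of its underside; x runs from its front (grab bar side, nearest the robot) to its hinge side, y along its length. A control block, 90 by 74 mm, 45 mm high, adjoins its -y end and carries the button.
- rack (a point): Middle of the rack in the case, 45 mm above the bench: two narrow steel rails along y, 8 mm wide, 276 mm long, at x = -32 and +32 mm, tops 40 mm above the box floor. Each has 6 upright pins, 14 mm diameter, 10 mm tall, 52 mm apart, in facing pairs, making 5 bays with 38 mm clear between pins. This point: midway between the rails, at rail-top height. Axes as case.
- bay0 (a point): Centre of one bay of the rack: midway between the rails, midway between pins, at rail-top height, where the centre of a seated handle's underside belongs. Axes as case; a handle lies along x.
- bay1 (a point): Centre of one bay of the rack: midway between the rails, midway between pins, at rail-top height, where the centre of a seated handle's underside belongs. Axes as case; a handle lies along x.
- bay2 (a point): Centre of one bay of the rack: midway between the rails, midway between pins, at rail-top height, where the centre of a seated handle's underside belongs. Axes as case; a handle lies along x.
- bay3 (a point): Centre of one bay of the rack: midway between the rails, midway between pins, at rail-top height, where the centre of a seated handle's underside belongs. Axes as case; a handle lies along x.
- bay4 (a point): Centre of one bay of the rack: midway between the rails, midway between pins, at rail-top height, where the centre of a seated handle's underside belongs. Axes as case; a handle lies along x.
- lid (a joint): Angle of the case's cover, rad: 0 fully down on the rim, 1.75 fully open on its back stop (leaning 10 degrees past upright). The hinge is stiff and the cover stays where it is left; about 5 N at the grab bar lifts it. It starts down or slightly ajar (up to 0.2).
- lid_bar (a point): Middle of the cover's grab bar: a round steel bar 12 mm thick, 110 mm long parallel to the case's y, held by two arms 40 mm out from the front edge of the cover, in the cover's plane, 226 mm from the hinge axis. Free all round for fingers from above. It can turn between the fingers as the cover swings.
- lid_hinge (a point): Point in the cover's mid-thickness just at the hinge edge, in line with the bar: 5 mm above the hinge axis when the cover is down. The hinge axis runs along the case's y at the far (+x) top edge, 93 mm from the case's origin in x and 85 mm above the bench; the cover's front edge swings up and over towards +x.
- button (a joint): Travel of the start button, m: 0 released, 0.006 fully pressed. A round sprung push button, 30 mm diameter, pressed straight down, fully down at 5 N; springs back.
- button_top (a point): Centre of the start button's top face, on the control block at the -y end of the case.
- jar: Bystander: amber glass jar with brass lid, 64 mm diameter, 85 mm high. Origin: centre of its underside, z up.
- pot: Bystander: open aluminium pot, 90 mm diameter, 75 mm high. Origin: centre of its underside, z up.
- tin: Bystander: flat steel tin, 68 mm diameter, 45 mm high. Origin: centre of its underside, z up.
- spool: Bystander: wooden thread spool, 44 mm diameter, 48 mm high. Origin: centre of its underside, z up.
Things that resemble listed ones, but are neither listed nor needed, are in the scene too. What is shaped like the handle4 but white is not meant. What is shaped like the handle2 but turquoise or white is not meant.

How it is judged:
By the outcome, as a careful person would: the job done as asked, in the order asked, and still so for the second after the job is handed in, with the robot touching nothing.
Of handle0, handle1, handle2, handle3, handle4 only 3 to 5 are there at a start; the rules pass over those that are not, and their reading is None.
At some moment in a run one of handle0, handle1, handle2, handle3, handle4 may be knocked a few centimetres aside while the robot is not near it.
Once in a run the grip may slacken for a moment while it holds something.
It also fails if it takes over 210 s, if anything falls off the work surface, if the arm or the gripper's body presses on something with over 40 N, if the wrist force passes 120 N, or if a joint passes its speed limit or range.

### The arm

A 7-joint arm with a two-finger parallel gripper is mounted at the origin on the work surface. World frame = base frame: x ahead of the robot, y to its left, z up, the work surface at z = 0. Lengths are in m, angles in rad, forces in N, time in s.
With the tool pointing down it reaches from about 0.4 to 0.85 m from the base axis. Payload 10.4 kg.
Tool frame: the origin (TCP) lies at the very end of the fingers, on their centre line; the grasp point (between the pads) lies r.hold_point_z behind it (r.hold_point_z is the distance from the TCP to the grasp point, in m); z points along the fingers, y is the direction in which the jaws open and shut (so a half turn about z gives the same grasp; the last joint's range is limited). The gripper opens to 87 mm and grips with 3 to 60 N. Pads are 19 mm wide; open, the fingers measure 117 mm over their backs; the gripper's body (75 mm by 190 mm) begins 51 mm behind the grasp point.
Start: joints at [-1.209, 0.332, -0.065, 1.46, 0.022, 1.35, -0.088], TCP at [0.235, 0.579, 0.223] pointing down, gripper open.
Joint ranges: [-2.6, 2.6], [-0.5, 2.12], [-1.47, 1.34], [0.16, 2.42], [-1.27, 4.41], [0.06, 2.06], [-2.6, 2.6]. Speed limits (rad/s): [2.22, 2.22, 2.79, 2.79, 3.14, 3.14, 3.14].

### API

Orientations are given as a unit quaternion [x, y, z, w].
In Python, from bench import r gives the robot as it stands.
- The arm moves only by the tool send_rows, never from a script. Its argument "commands" is a list of rows, each a list of 7 numbers: the shift along the world's x, y, z normalised to -1 to 1, where 1 is 0.03 m, then the turn, a rotation vector about the world's x, y, z normalised to -1 to 1, where 1 is 5 degrees, then the gripper command: -1 is fully open, 1 is shut, values between are in proportion. In form: [[tx, ty, tz, ax, ay, az, jaw], ...]. A call has 1 to 10 rows; each row shifts and turns the pose as measured when the row begins; what a row does not reach is not made up. A row lasts 1/12 s, in which the tool goes at most 41.7 mm and 7.16 degrees, less where a joint would pass 70% of its speed; a pose out of reach is approached as far as the arm can. A call with a number of a shift or a turn outside -1 to 1 is refused whole. A call with a gripper value outside its range is refused whole. The fingers move at their own pace and stop on an object; "grip_force" is the grip in N (left out, the last holds). Time passes only in rows, so rows that do not move let the fingers close. It gives the time, the measured TCP pose, the force and the opening at its end, in the units of the state.
- r.read_state(): the state, without advancing time (a new reading comes with each control period).
- r.camera(name): name is "scene" or "side" or "wrist"; returns the picture (480x640x3 uint8, blue, green, red); there is no depth.
- r.calibration(name): a dict with "K" (3x3 intrinsics, pixels), "R" (3x3) and "t" (3): a world point X has camera coordinates R X + t; the wrist camera has in their place "mount" (4x4, takes a point from camera to tool coordinates, whose origin is the TCP and whose axes are the flange's). Camera axes: x right, y down, z forward; pixel columns grow to the right and rows downward; lengths in m; the calibration is good to about 2 mm. The wrist camera is an equidistant fisheye: a pixel r from the principal point sees the ray r / f radians off the axis. A picture is of the moment at which its call begins: read the wrist's pose just before it. calibration takes no time and is no camera call.
- r.close_job(): hands the job in, once; it reports no verdict.
The state is a dict: "time": time; "joint_positions": joint angles; "joint_vel": joint speeds; "joint_torque": joint torques, N m; "ee_pos": TCP position; "eef_rot": TCP orientation; "ft_force": force on the tool from outside, world axes, zero at the start; "torque": the same for the moment, N m; "width": finger opening in m.
Only numpy, scipy, OpenCV 4.12 (cv2) and the standard library are available. Lean on these libraries where they do the work, as an engineer would, in place of code of your own. Each camera call takes 0.05 s, during which the arm holds its last target.

## Working session

There is one attempt and no reset: what is moved stays moved. The work goes in short steps, Python scripts to look and compute and a tool call to move; the robot and the scene stay as the last step left them, time stands still between calls to the robot, and variables do not carry over. Pictures are saved under pics/ and viewed, and the job is handed in when it is done.

Besides the shell and the picture viewer there is one more tool, called after "Emit:" as name([rows], argument=value, ...), one row to a line, values as JSON. send_rows: Moves the arm, as the interface text tells. Scaled input: -1 to 1 covers 0.03 m each way for a shift and 5 degrees each way for a turn. Its arguments: {"type":"object","properties":{"commands":{"type":"array"},"grip_force":{"type":"number"}},"required":["commands"]}

```bash
ls; mkdir -p pics
python3 - <<'E'
from bench import r
import cv2
for n in ["scene","side","wrist"]:
    s=r.read_state()
    im=r.camera(n); cv2.imwrite(f"pics/{n}0.png",im)
    c=r.calibration(n); print(n,{k:(v.round(4).tolist() if hasattr(v,'round') else v) for k,v in c.items()})
print(r.read_state(), r.hold_point_z)
E
```

```text
pics
scene {'K': [[514.0838, 0.0, 322.7194], [0.0, 514.0838, 237.4228], [0.0, 0.0, 1.0]], 'R': [[0.6085, 0.7936, -0.0073], [0.6603, -0.5113, -0.5501], [-0.4403, 0.3299, -0.8351]], 't': [-0.3857, -0.1648, 1.435]}
side {'K': [[479.173, 0.0, 326.1404], [0.0, 479.173, 242.4889], [0.0, 0.0, 1.0]], 'R': [[-0.8532, -0.5215, 0.0131], [-0.2757, 0.4294, -0.86], [0.4429, -0.7373, -0.5101]], 't': [0.4533, 0.1401, 1.2356]}
wrist {'K': [[371.6483, 0.0, 320.4851], [0.0, 371.6483, 236.253], [0.0, 0.0, 1.0]], 'mount': [[0.0005, -0.9647, -0.2632, 0.0716], [1.0, 0.0009, -0.0011, -0.0001], [0.0013, -0.2632, 0.9647, -0.1611], [0.0, 0.0, 0.0, 1.0]]}
{'time': 0.15, 'joint_positions': array([-1.20859214,  0.33274029, -0.06468794,  1.46071898,  0.02156563,
        1.34989666, -0.08847549]), 'joint_vel': array([-0.00069151, -0.00153949, -0.00038446, -0.00239896, -0.00186172,
       -0.00149378,  0.00041469]), 'joint_torque': array([ 1.36745948e-03, -6.23634124e+01,  2.50735012e-02, -3.90143895e+01,
       -6.12818752e-02,  3.72266863e-02,  7.88334637e-05]), 'ee_pos': array([0.23450087, 0.57903615, 0.22194223]), 'eef_rot': array([ 1.91206456e-01,  9.81549696e-01, -5.26546307e-04, -9.49623890e-05]), 'ft_force': array([-0.00312475,  0.19768293,  0.49605018]), 'torque': array([-0.01851172, -0.00070343, -0.02612127]), 'width': 0.08735802288884952} 0.0187
```

View pics/scene0.png

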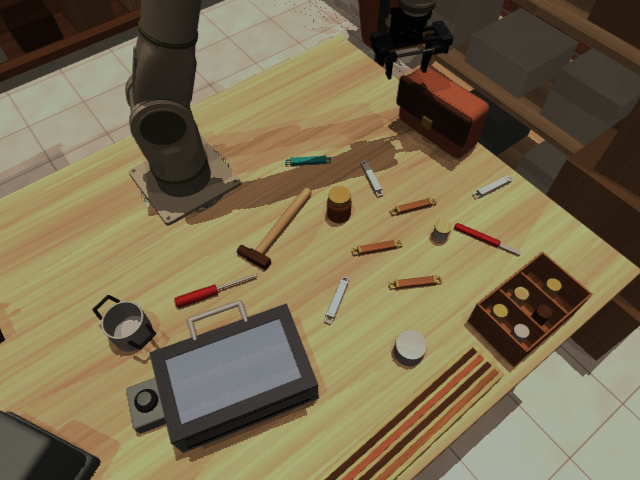

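View pics/side0.png

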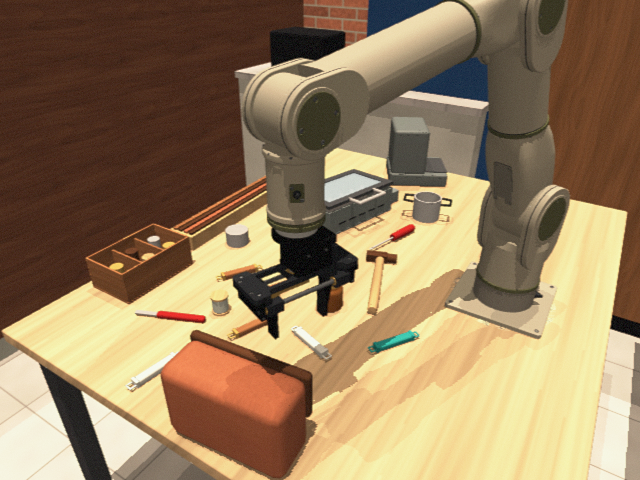

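View pics/wrist0.png

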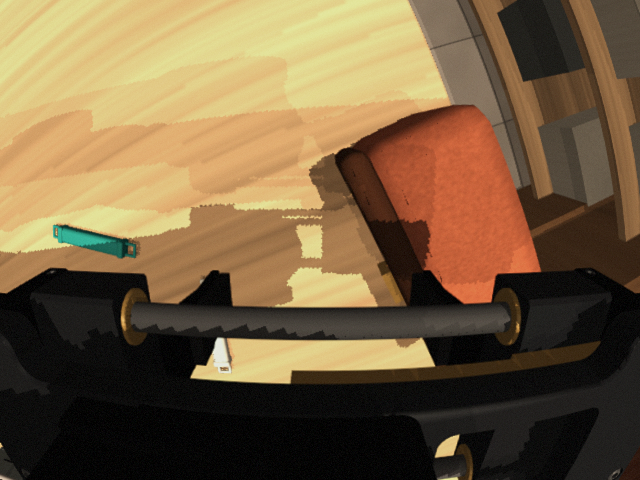

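```bash
cat > h.py <<'E'
import numpy as np, cv2
from bench import r
from scipy.spatial.transform import Rotation as Ro
def proj(name,X):
    c=r.calibration(name); p=np.asarray(c["R"])@np.asarray(X,float)+np.asarray(c["t"]).ravel(); p=np.asarray(c["K"])@p; return p[:2]/p[2]
def ray(name,uv):
    c=r.calibration(name);R=np.asarray(c["R"]);t=np.asarray(c["t"]).ravel()
    d=R.T@np.linalg.inv(c["K"])@np.array([uv[0],uv[1],1.]); return -R.T@t,d/np.linalg.norm(d)
def plane(name,uv,z):
    o,d=ray(name,uv); return o+d*(z-o[2])/d[2]
def wray(uv,s):
    c=r.calibration("wrist");K=np.asarray(c["K"]);M=np.asarray(c["mount"])
    v=np.array([uv[0]-K[0,2],uv[1]-K[1,2]]);rr=np.linalg.norm(v);th=rr/K[0,0]
    d=np.r_[v/max(rr,1e-9)*np.sin(th),np.cos(th)]
    T=Ro.from_quat(s["eef_rot"]).as_matrix()
    return T@M[:3,3]+s["ee_pos"],T@(M[:3,:3]@d)
def wplane(uv,s,z):
    o,d=wray(uv,s); return o+d*(z-o[2])/d[2]
def wproj(X,s):
    c=r.calibration("wrist");K=np.asarray(c["K"]);M=np.asarray(c["mount"])
    T=Ro.from_quat(s["eef_rot"]).as_matrix()
    p=M[:3,:3].T@(T.T@(np.asarray(X)-s["ee_pos"])-M[:3,3])
    th=np.arctan2(np.hypot(p[0],p[1]),p[2]);n=np.hypot(p[0],p[1])+1e-12
    return np.array([K[0,2]+K[0,0]*th*p[0]/n,K[1,2]+K[0,0]*th*p[1]/n])
def crop(im,x0,y0,x1,y1,k,fn):
    cv2.imwrite(fn,cv2.resize(im[y0:y1,x0:x1],None,fx=k,fy=k,interpolation=cv2.INTER_CUBIC))
E
python3 - <<'E'
from h import *
im=cv2.imread("pics/scene0.png")
crop(im,340,140,540,290,4,"pics/c1.png")
crop(im,110,280,330,445,3.6,"pics/c2.png")
E
```

```text
(no output)
```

View pics/c1.png

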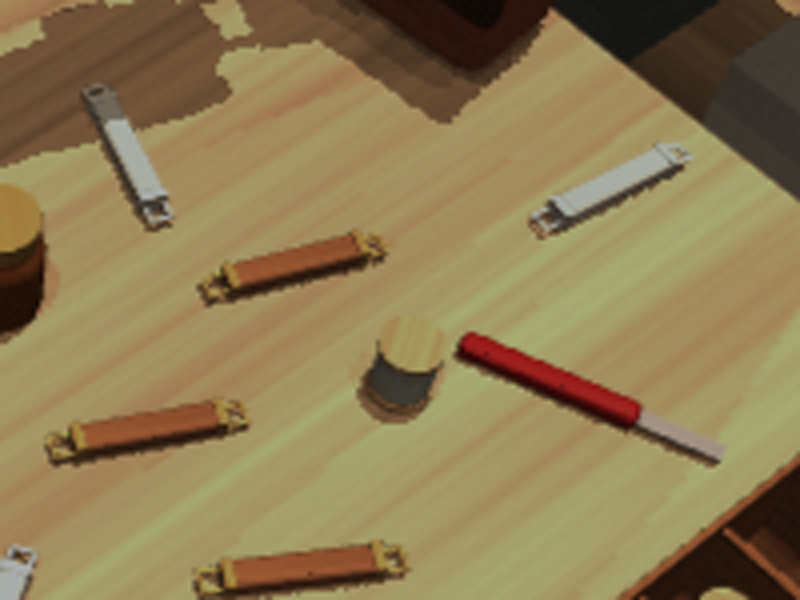

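View pics/c2.png

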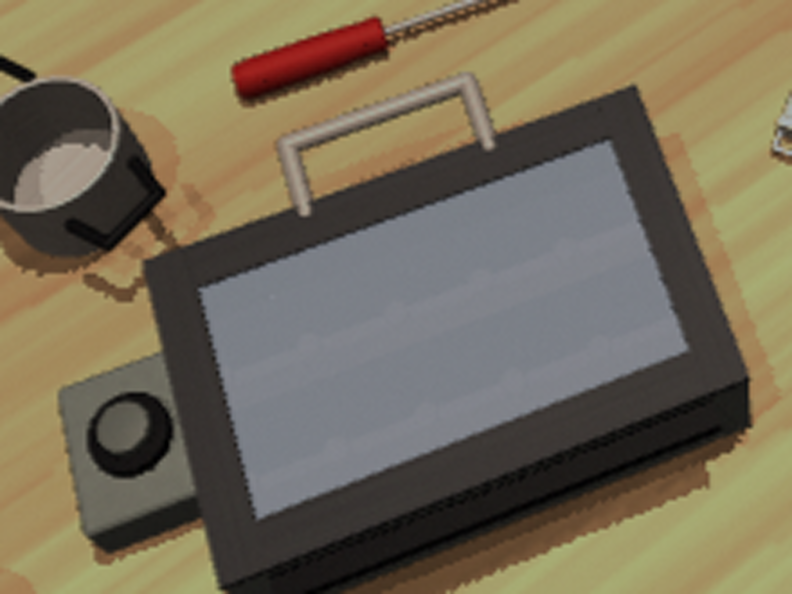

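```bash
cat > fit.py <<'E'
from h import *
from scipy.optimize import least_squares
def lidpt(u,v,y,th): return np.array([0.093-u*np.cos(th)+v*np.sin(th), y, 0.085+u*np.sin(th)+v*np.cos(th)])
def W(p,c): 
    x,y,a=c; return np.array([x+np.cos(a)*p[0]-np.sin(a)*p[1], y+np.sin(a)*p[0]+np.cos(a)*p[1], p[2]])
if __name__=="__main__":
    f=lambda a:(np.array(a)/3.6+[110,280])
    obs=[((.186,.010,-.148),f((148,262))),((.186,.010,.148),f((635,88))),((0,.010,.148),f((748,380))),((0,.010,-.148),f((222,587))),
     ((.226,.005,-.055),f((290,145))),((.226,.005,.055),f((468,82)))]
    def res(p): return np.concatenate([proj("scene",W(lidpt(u,v,y,p[3]),p[:3]))-o for (u,v,y),o in obs])
    for s0 in ([.6,-.2,0,.05],[.6,-.2,-.5,.05]):
        s=least_squares(res,s0); print(s.x.round(4),np.round(s.fun,1))
    c=s.x[:3]; 
    print("bar",W(lidpt(.226,.005,0,s.x[3]),c), "button approx", plane("scene",f((125,428)),0.055))
    print("rack",W([0,0,.045],c),[W([0,(i-2)*.052,.045],c).round(4) for i in range(5)])
    g=lambda a:(np.array(a)/4+[340,140])
    for n,a,b in [("A",(203,292),(382,247)),("B",(50,447),(245,413)),("C",(198,581),(405,556))]:
        p,q=plane("scene",g(a),.009),plane("scene",g(b),.009); print(n,(p+q)[:2]/2,np.degrees(np.arctan2(*(q-p)[1::-1])),np.linalg.norm(q-p))
    for n,uv,z in [("jar",(339,192),.085),("pot",(122,312),.075),("tin",(410,341),.045),("spool",(442,229),.048),("hammer",(255,255),.02),("sd",(195,297),.02),("w1",(372,179),.01),("w2",(337,300),.01)]: print(n,plane("scene",uv,z)[:2].round(3))
E
python3 fit.py
```

```text
[ 0.5847 -0.1883 -0.2783  0.0489] [-1.1 -0.1  0.8 -0.6  0.8 -0.6 -0.9  0.1 -0.   0.4  0.5  0.5]
[ 0.5847 -0.1883 -0.2783  0.0489] [-1.1 -0.1  0.8 -0.6  0.8 -0.6 -0.9  0.1 -0.   0.4  0.5  0.5]
bar [ 0.45732731 -0.15192533  0.10103854] button approx [ 0.51204817 -0.36170449  0.055     ]
rack [ 0.58471562 -0.18832118  0.045     ] [array([ 0.5561, -0.2883,  0.045 ]), array([ 0.5704, -0.2383,  0.045 ]), array([ 0.5847, -0.1883,  0.045 ]), array([ 0.599 , -0.1383,  0.045 ]), array([ 0.6133, -0.0883,  0.045 ])]
A [0.46870974 0.42927103] 69.16234420943694 0.1273565032621591
B [0.50524666 0.27095424] 63.789444401086485 0.12654344217185537
C [0.63679567 0.2796243 ] 59.99487511243258 0.12734718696964684
jar [0.354 0.267]
pot [ 0.318 -0.313]
tin [0.747 0.153]
spool [0.58  0.415]
hammer [0.342 0.013]
sd [ 0.353 -0.163]
w1 [0.328 0.406]
w2 [0.559 0.1  ]
```

Emit:
send_rows([
  [0.6, -0.8, 0.2, 0, 0, -1, -1],
  [0.6, -0.8, 0.2, 0, 0, -1, -1],
  [0.6, -0.8, 0.2, 0, 0, -1, -1],
  [0.6, -0.8, 0.2, 0, 0, -1, -1],
  [0.6, -0.8, 0.2, 0, 0, -1, -1],
  [0.6, -0.8, 0, 0, 0, -1, -1],
  [0.6, -0.8, 0, 0, 0, -1, -1],
  [0.6, -0.8, 0, 0, 0, -1, -1],
  [0.6, -0.8, 0, 0, 0, -1, -1],
  [0.6, -0.8, 0, 0, 0, -1, -1],
])

```text
time: 0.98
ee_pos: [0.4123, 0.3317, 0.2494]
eef_rot: [0.598, 0.802, -0.001, -0.004]
ft_force: [0.2, -0.2, 0.2]
width: 0.0872
```

```bash
cat > goto.py <<'E'
from h import *
def need(x,y,z,jaw):
    s=r.read_state(); p=s["ee_pos"]; R=Ro.from_quat(s["eef_rot"])
    a=np.radians(jaw); Y=np.array([np.cos(a),np.sin(a),0]);Z=np.array([0,0,-1.]);X=np.cross(Y,Z)
    T=Ro.from_matrix(np.c_[X,Y,Z]); d=(T*R.inv()).as_rotvec(degrees=True)
    ja=np.degrees(np.arctan2(*R.as_matrix()[1::-1,1]))
    print("units shift",((np.array([x,y,z])-p)/.03).round(2),"turn",(d/5).round(2),"jaw now %.1f"%ja,"w %.4f"%s["width"],"t %.2f"%s["time"],"F",s["ft_force"].round(1),"pos",p.round(4))
if __name__=="__main__":
    import sys; need(*map(float,sys.argv[1:5]))
E
python3 - <<'E'
from h import *
for n in ["wrist","side"]: cv2.imwrite(f"pics/{n}1.png",r.camera(n))
E
python3 goto.py .457 -.152 .18 -16
```

```text
units shift [  1.39 -16.    -2.32] turn [-0.03 -0.07 -6.43] jaw now 16.1 w 0.0870 t 1.08 F [-0.5  0.7  0.3] pos [0.4153 0.328  0.2496]
```

View pics/wrist1.png

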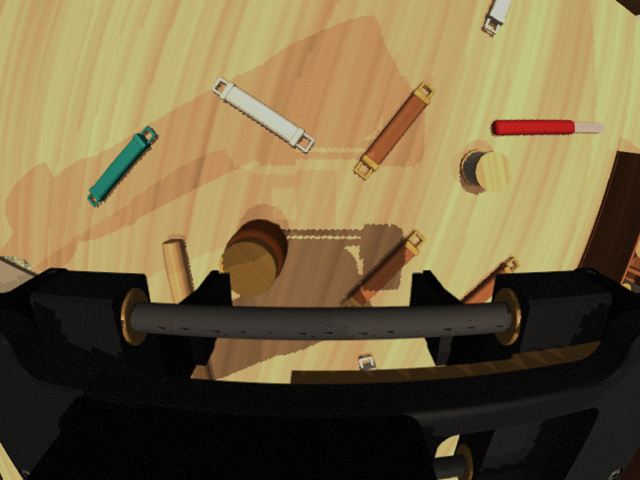

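View pics/side1.png

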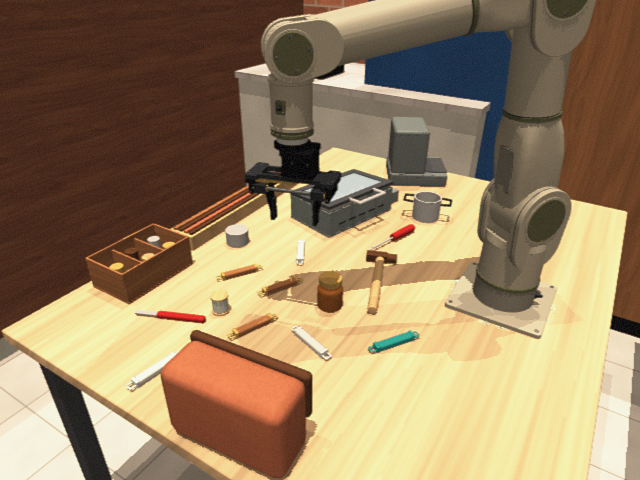

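Emit:
send_rows([
  [0.1, -1, 0, 0, 0, -1, 0.3],
  [0.1, -1, 0, 0, 0, -1, 0.3],
  [0.1, -1, 0, 0, 0, -1, 0.3],
  [0.1, -1, 0, 0, 0, -1, 0.3],
  [0.1, -1, 0, 0, 0, -1, 0.3],
  [0.1, -1, 0, 0, 0, -1, 0.3],
  [0.1, -1, 0, 0, 0, -0.4, 0.3],
  [0.1, -1, 0, 0, 0, 0, 0.3],
  [0.1, -1, 0, 0, 0, 0, 0.3],
  [0.1, -1, 0, 0, 0, 0, 0.3],
])

```text
time: 1.92
ee_pos: [0.4412, 0.0224, 0.2472]
eef_rot: [0.802, 0.598, -0.001, -0.005]
ft_force: [0.5, 0.7, 1.2]
width: 0.0331
```

Emit:
send_rows([
  [0.1, -1, 0, 0, 0, 0, 0.3],
  [0.1, -1, 0, 0, 0, 0, 0.3],
  [0.1, -1, -0.3, 0, 0, 0, 0.3],
  [0, -1, -0.6, 0, 0, 0, 0.3],
  [0, -1, -0.6, 0, 0, 0, 0.3],
  [0, -0.5, -0.6, 0, 0, 0, 0.3],
])

```text
time: 2.42
ee_pos: [0.4514, -0.1523, 0.1863]
eef_rot: [0.801, 0.599, 0.003, -0.002]
ft_force: [0.7, 0.4, 0.2]
width: 0.0304
```

```bash
python3 goto.py .457 -.152 .082 -16
python3 - <<'E'
from h import *
s=r.read_state();im=r.camera("wrist");cv2.imwrite("pics/wrist2.png",im)
print(wproj([.457,-.152,.101],s))
cv2.imwrite("pics/scene2.png",r.camera("scene"))
E
```

```text
units shift [ 0.19  0.01 -3.48] turn [-0.08  0.02  0.08] jaw now -16.4 w 0.0304 t 2.42 F [0.7 0.4 0.2] pos [ 0.4514 -0.1523  0.1863]
[327.90245298 240.45200962]
```

View pics/wrist2.png

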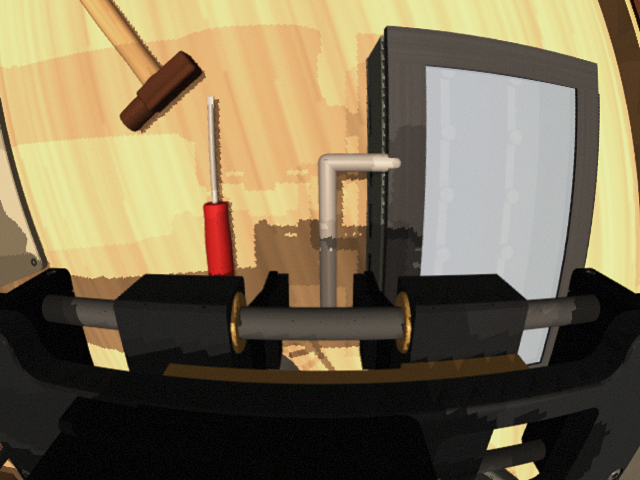

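View pics/scene2.png

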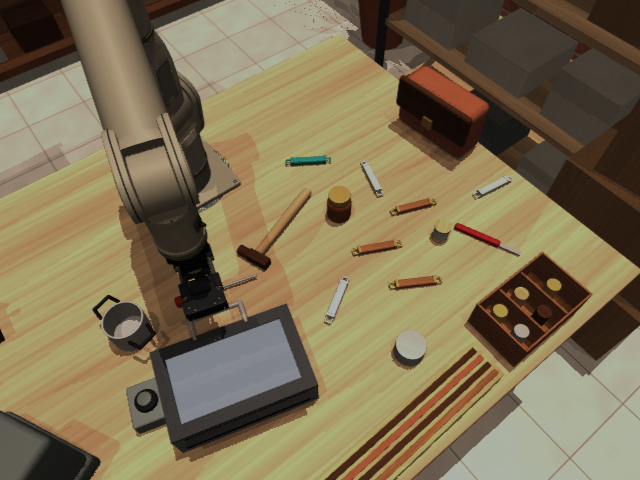

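Emit:
send_rows([
  [0.2, 0, -0.7, 0, 0, 0, 0.3],
  [0, 0, -0.8, 0, 0, 0, 0.3],
  [0, 0, -0.8, 0, 0, 0, 0.3],
  [0, 0, -0.7, 0, 0, 0, 0.3],
  [0, 0, -0.4, 0, 0, 0, 0.3],
  [0, 0, 0, 0, 0, 0, 1],
  [0, 0, 0, 0, 0, 0, 1],
  [0, 0, 0, 0, 0, 0, 1],
  [0, 0, 0, 0, 0, 0, 1],
], grip_force=20)

```text
time: 3.27
ee_pos: [0.4591, -0.1434, 0.0822]
eef_rot: [0.798, 0.603, 0.002, -0.005]
ft_force: [-17.2, 2.5, 2.0]
width: 0.0115
```

```bash
cat > arc.py <<'E'
from fit import *
import sys
c=np.array([0.5847,-0.1883,-0.2783])
s=r.read_state(); p=s["ee_pos"]+np.array([0,0,-.0187])*-1*1
# current theta from grasp height
from scipy.optimize import brentq
e=np.array([np.cos(c[2]),np.sin(c[2])])
xc=e@(p[:2]-c[:2]); print("xc,z",xc.round(4),p[2].round(4))
th=np.arctan2(p[2]-.085,.093-xc)-np.arctan2(.005,.226); print("theta now",th,"radius",np.hypot(p[2]-.085,.093-xc), "F",s["ft_force"].round(1))
t1=float(sys.argv[1]); n=int(sys.argv[2])
L=[lidpt(.226,.005,0,t) for t in np.linspace(th,t1,n+1)]
for i in range(n):
    d=(L[i+1]-L[i])/.03; print([round(d[0]*e[0],2),round(d[0]*e[1],2),round(d[2],2)])
E
python3 arc.py 1.75 30
```

```text
xc,z -0.1331 0.1009
theta now 0.04806034197020087 radius 0.22667128324131397 F [-17.2   2.5   2. ]
[np.float64(0.04), np.float64(-0.01), np.float64(0.43)]
[np.float64(0.06), np.float64(-0.02), np.float64(0.42)]
[np.float64(0.09), np.float64(-0.02), np.float64(0.42)]
[np.float64(0.11), np.float64(-0.03), np.float64(0.41)]
[np.float64(0.13), np.float64(-0.04), np.float64(0.4)]
[np.float64(0.15), np.float64(-0.04), np.float64(0.4)]
[np.float64(0.17), np.float64(-0.05), np.float64(0.39)]
[np.float64(0.2), np.float64(-0.06), np.float64(0.38)]
[np.float64(0.22), np.float64(-0.06), np.float64(0.36)]
[np.float64(0.24), np.float64(-0.07), np.float64(0.35)]
[np.float64(0.25), np.float64(-0.07), np.float64(0.34)]
[np.float64(0.27), np.float64(-0.08), np.float64(0.32)]
[np.float64(0.29), np.float64(-0.08), np.float64(0.3)]
[np.float64(0.3), np.float64(-0.09), np.float64(0.29)]
[np.float64(0.32), np.float64(-0.09), np.float64(0.27)]
[np.float64(0.33), np.float64(-0.1), np.float64(0.25)]
[np.float64(0.35), np.float64(-0.1), np.float64(0.23)]
[np.float64(0.36), np.float64(-0.1), np.float64(0.21)]
[np.float64(0.37), np.float64(-0.11), np.float64(0.19)]
[np.float64(0.38), np.float64(-0.11), np.float64(0.16)]
[np.float64(0.39), np.float64(-0.11), np.float64(0.14)]
[np.float64(0.39), np.float64(-0.11), np.float64(0.12)]
[np.float64(0.4), np.float64(-0.11), np.float64(0.1)]
[np.float64(0.41), np.float64(-0.12), np.float64(0.07)]
[np.float64(0.41), np.float64(-0.12), np.float64(0.05)]
[np.float64(0.41), np.float64(-0.12), np.float64(0.02)]
[np.float64(0.41), np.float64(-0.12), np.float64(-0.0)]
[np.float64(0.41), np.float64(-0.12), np.float64(-0.03)]
[np.float64(0.41), np.float64(-0.12), np.float64(-0.05)]
[np.float64(0.4), np.float64(-0.12), np.float64(-0.07)]
```

Emit:
send_rows([
  [0.04, -0.01, 0.43, 0, 0, 0, 1],
  [0.06, -0.02, 0.42, 0, 0, 0, 1],
  [0.09, -0.02, 0.42, 0, 0, 0, 1],
  [0.11, -0.03, 0.41, 0, 0, 0, 1],
  [0.13, -0.04, 0.4, 0, 0, 0, 1],
  [0.15, -0.04, 0.4, 0, 0, 0, 1],
  [0.17, -0.05, 0.39, 0, 0, 0, 1],
  [0.2, -0.06, 0.38, 0, 0, 0, 1],
  [0.22, -0.06, 0.36, 0, 0, 0, 1],
  [0.24, -0.07, 0.35, 0, 0, 0, 1],
])

```text
time: 4.1
ee_pos: [0.5175, -0.1598, 0.2139]
eef_rot: [0.797, 0.603, 0.015, 0.013]
ft_force: [28.8, -9.3, -35.1]
width: 0.0101
```

```bash
python3 goto.py .457 -.152 .082 -16; python3 arc.py 1.75 24
```

```text
units shift [-2.02  0.26 -4.4 ] turn [ 0.04  0.46 -0.04] jaw now -15.8 w 0.0101 t 4.10 F [ 28.8  -9.3 -35.1] pos [ 0.5175 -0.1598  0.2139]
xc,z -0.0724 0.2326
theta now 0.7063335564937707 radius 0.22167309091034748 F [ 28.8  -9.3 -35.1]
[np.float64(0.21), np.float64(-0.06), np.float64(0.24)]
[np.float64(0.22), np.float64(-0.06), np.float64(0.23)]
[np.float64(0.23), np.float64(-0.07), np.float64(0.22)]
[np.float64(0.24), np.float64(-0.07), np.float64(0.21)]
[np.float64(0.25), np.float64(-0.07), np.float64(0.2)]
[np.float64(0.26), np.float64(-0.07), np.float64(0.19)]
[np.float64(0.27), np.float64(-0.08), np.float64(0.17)]
[np.float64(0.27), np.float64(-0.08), np.float64(0.16)]
[np.float64(0.28), np.float64(-0.08), np.float64(0.15)]
[np.float64(0.29), np.float64(-0.08), np.float64(0.14)]
[np.float64(0.29), np.float64(-0.08), np.float64(0.12)]
[np.float64(0.3), np.float64(-0.08), np.float64(0.11)]
[np.float64(0.3), np.float64(-0.09), np.float64(0.1)]
[np.float64(0.3), np.float64(-0.09), np.float64(0.08)]
[np.float64(0.31), np.float64(-0.09), np.float64(0.07)]
[np.float64(0.31), np.float64(-0.09), np.float64(0.05)]
[np.float64(0.31), np.float64(-0.09), np.float64(0.04)]
[np.float64(0.31), np.float64(-0.09), np.float64(0.03)]
[np.float64(0.31), np.float64(-0.09), np.float64(0.01)]
[np.float64(0.32), np.float64(-0.09), np.float64(-0.0)]
[np.float64(0.31), np.float64(-0.09), np.float64(-0.02)]
[np.float64(0.31), np.float64(-0.09), np.float64(-0.03)]
[np.float64(0.31), np.float64(-0.09), np.float64(-0.04)]
[np.float64(0.31), np.float64(-0.09), np.float64(-0.06)]
```

Run:
```python
from h import *
s=r.read_state();im=r.camera("wrist");cv2.imwrite("pics/wrist3.png",im)
im=r.camera("side");crop(im,180,80,440,260,3,"pics/side3.png")
print(proj("side",s["ee_pos"]),Ro.from_quat(s["eef_rot"]).as_matrix().round(3), r.read_state()["ft_force"])
```

```text
[357.98264326 159.53567487] [[ 0.272  0.962  0.04 ]
 [ 0.962 -0.272 -0.003]
 [ 0.008  0.039 -0.999]] [ 21.46227348  -6.20787999 -20.01614149]
```

View pics/wrist3.png

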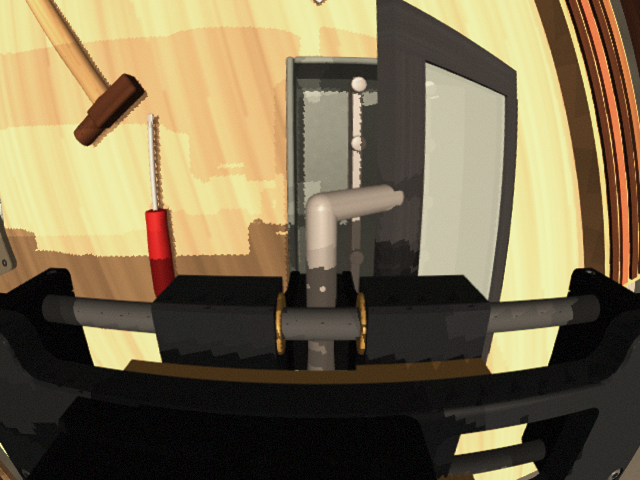

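View pics/side3.png

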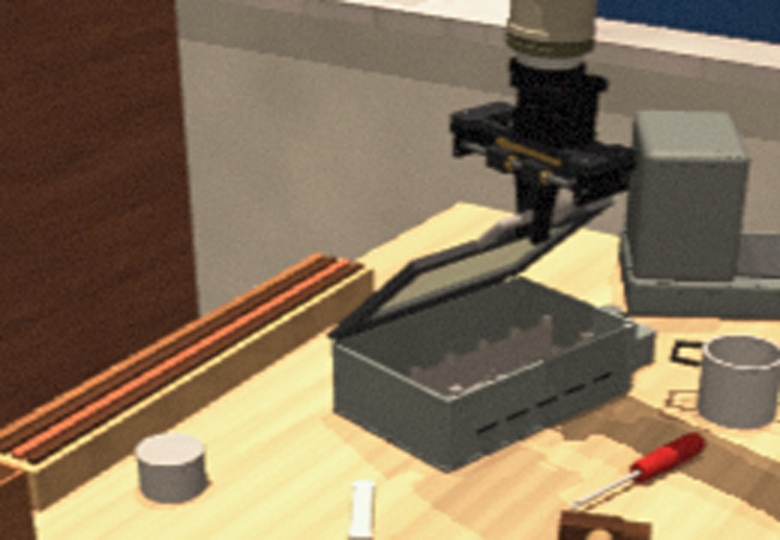

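Emit:
send_rows([
  [0.08, -0.02, -0.05, 0, 0.2, 0, 1],
  [0.21, -0.06, 0.22, 0, 0.1, 0, 1],
  [0.22, -0.06, 0.22, 0, 0.1, 0, 1],
  [0.23, -0.07, 0.21, 0, 0, 0, 1],
  [0.24, -0.07, 0.2, 0, 0, 0, 1],
  [0.25, -0.07, 0.19, 0, 0, 0, 1],
  [0.26, -0.07, 0.18, 0, 0, 0, 1],
  [0, 0, 0, 0, 0, 0, 1],
])

```text
time: 4.87
ee_pos: [0.5618, -0.1727, 0.2511]
eef_rot: [0.798, 0.603, -0.002, 0.002]
ft_force: [4.4, -1.5, -6.0]
width: 0.0101
```

```bash
python3 goto.py .457 -.152 .082 -16; python3 arc.py 1.75 20
```

```text
units shift [-3.49  0.69 -5.64] turn [ 0.05 -0.01 -0.04] jaw now -15.8 w 0.0101 t 4.87 F [ 4.4 -1.5 -6. ] pos [ 0.5618 -0.1727  0.2511]
xc,z -0.0263 0.2698
theta now 0.9753424250575082 radius 0.2200259278489223 F [ 4.4 -1.5 -6. ]
[np.float64(0.24), np.float64(-0.07), np.float64(0.15)]
[np.float64(0.24), np.float64(-0.07), np.float64(0.14)]
[np.float64(0.25), np.float64(-0.07), np.float64(0.13)]
[np.float64(0.25), np.float64(-0.07), np.float64(0.12)]
[np.float64(0.26), np.float64(-0.07), np.float64(0.11)]
[np.float64(0.26), np.float64(-0.08), np.float64(0.1)]
[np.float64(0.27), np.float64(-0.08), np.float64(0.09)]
[np.float64(0.27), np.float64(-0.08), np.float64(0.08)]
[np.float64(0.27), np.float64(-0.08), np.float64(0.07)]
[np.float64(0.27), np.float64(-0.08), np.float64(0.06)]
[np.float64(0.28), np.float64(-0.08), np.float64(0.05)]
[np.float64(0.28), np.float64(-0.08), np.float64(0.04)]
[np.float64(0.28), np.float64(-0.08), np.float64(0.03)]
[np.float64(0.28), np.float64(-0.08), np.float64(0.01)]
[np.float64(0.28), np.float64(-0.08), np.float64(0.0)]
[np.float64(0.28), np.float64(-0.08), np.float64(-0.01)]
[np.float64(0.28), np.float64(-0.08), np.float64(-0.02)]
[np.float64(0.28), np.float64(-0.08), np.float64(-0.03)]
[np.float64(0.28), np.float64(-0.08), np.float64(-0.04)]
[np.float64(0.28), np.float64(-0.08), np.float64(-0.05)]
```

Forces are low now; continue.

Emit:
send_rows([
  [0.24, -0.07, 0.14, 0, 0, 0, 1],
  [0.24, -0.07, 0.13, 0, 0, 0, 1],
  [0.25, -0.07, 0.12, 0, 0, 0, 1],
  [0.25, -0.07, 0.11, 0, 0, 0, 1],
  [0.26, -0.07, 0.1, 0, 0, 0, 1],
  [0.26, -0.08, 0.1, 0, 0, 0, 1],
  [0.27, -0.08, 0.09, 0, 0, 0, 1],
  [0.27, -0.08, 0.08, 0, 0, 0, 1],
  [0.27, -0.08, 0.07, 0, 0, 0, 1],
  [0, 0, 0, 0, 0, 0, 1],
])

```text
time: 5.7
ee_pos: [0.6258, -0.1908, 0.2773]
eef_rot: [0.798, 0.603, -0.008, -0.006]
ft_force: [3.3, -1.3, -5.2]
width: 0.0096
```

```bash
python3 goto.py .457 -.152 .082 -16; python3 arc.py 1.75 12
```

```text
units shift [-5.63  1.29 -6.51] turn [ 0.01 -0.23 -0.03] jaw now -15.8 w 0.0096 t 5.70 F [ 3.3 -1.3 -5.2] pos [ 0.6258 -0.1908  0.2773]
xc,z 0.0402 0.296
theta now 1.3032684982776868 radius 0.21751637256884293 F [ 3.3 -1.3 -5.2]
[np.float64(0.26), np.float64(-0.08), np.float64(0.06)]
[np.float64(0.26), np.float64(-0.08), np.float64(0.05)]
[np.float64(0.27), np.float64(-0.08), np.float64(0.04)]
[np.float64(0.27), np.float64(-0.08), np.float64(0.03)]
[np.float64(0.27), np.float64(-0.08), np.float64(0.02)]
[np.float64(0.27), np.float64(-0.08), np.float64(0.01)]
[np.float64(0.27), np.float64(-0.08), np.float64(0.0)]
[np.float64(0.27), np.float64(-0.08), np.float64(-0.01)]
[np.float64(0.27), np.float64(-0.08), np.float64(-0.02)]
[np.float64(0.27), np.float64(-0.08), np.float64(-0.03)]
[np.float64(0.27), np.float64(-0.08), np.float64(-0.04)]
[np.float64(0.27), np.float64(-0.08), np.float64(-0.05)]
```

Emit:
send_rows([
  [0.26, -0.08, 0.09, 0, -0.1, 0, 1],
  [0.26, -0.08, 0.09, 0, -0.1, 0, 1],
  [0.27, -0.08, 0.08, 0, 0, 0, 1],
  [0.27, -0.08, 0.06, 0, 0, 0, 1],
  [0.27, -0.08, 0.04, 0, 0, 0, 1],
  [0.27, -0.08, 0.01, 0, 0, 0, 1],
  [0.27, -0.08, 0.0, 0, 0, 0, 1],
  [0.27, -0.08, -0.01, 0, 0, 0, 1],
  [0.27, -0.08, -0.02, 0, 0, 0, 1],
  [0, 0, 0, 0, 0, 0, 1],
])

```text
time: 6.53
ee_pos: [0.6969, -0.2106, 0.2838]
eef_rot: [0.798, 0.603, -0.005, -0.007]
ft_force: [1.9, -1.3, -9.0]
width: 0.01
```

```bash
python3 goto.py .457 -.152 .082 -16; python3 arc.py 1.75 6;python3 - <<'E'
from h import *
s=r.read_state();im=r.camera("wrist");cv2.imwrite("pics/wrist4.png",im)
im=r.camera("side");crop(im,180,80,440,260,3,"pics/side4.png")
E
```

```text
units shift [-8.    1.95 -6.73] turn [-0.07 -0.18 -0.03] jaw now -15.8 w 0.0100 t 6.53 F [ 1.9 -1.3 -9. ] pos [ 0.6969 -0.2106  0.2838]
xc,z 0.114 0.3025
theta now 1.6450630164565982 radius 0.21846441873216088 F [ 1.9 -1.3 -9. ]
[np.float64(0.13), np.float64(-0.04), np.float64(-0.01)]
[np.float64(0.13), np.float64(-0.04), np.float64(-0.02)]
[np.float64(0.13), np.float64(-0.04), np.float64(-0.02)]
[np.float64(0.13), np.float64(-0.04), np.float64(-0.02)]
[np.float64(0.12), np.float64(-0.04), np.float64(-0.02)]
[np.float64(0.12), np.float64(-0.04), np.float64(-0.03)]
```

View pics/side4.png

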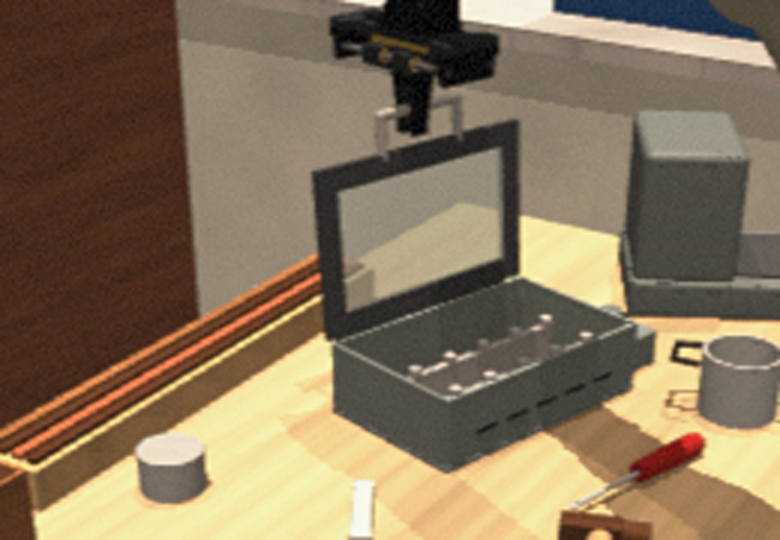

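View pics/wrist4.png

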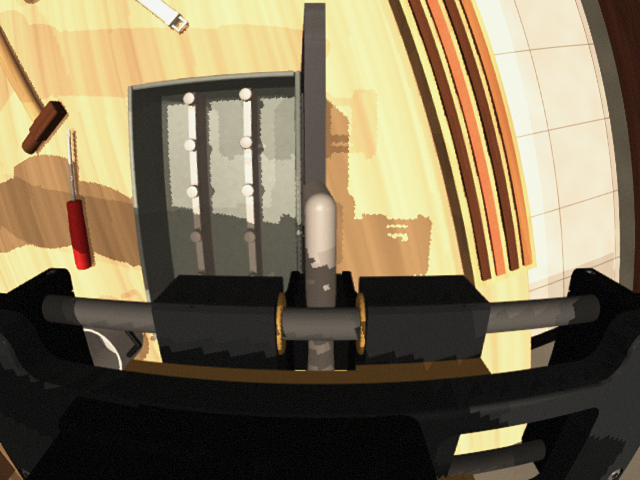

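Emit:
send_rows([
  [0.2, -0.06, -0.02, 0, -0.1, 0, 1],
  [0.2, -0.06, -0.02, 0, 0, 0, 1],
  [0.2, -0.06, -0.03, 0, 0, 0, 1],
  [0.15, -0.04, -0.03, 0, 0, 0, 1],
  [0.12, -0.04, -0.03, 0, 0, 0, 1],
])

```text
time: 7.05
ee_pos: [0.7193, -0.2168, 0.2807]
eef_rot: [0.798, 0.603, -0.003, -0.009]
ft_force: [-37.9, 13.4, 9.2]
width: 0.0105
```

```bash
python3 goto.py .457 -.152 .082 -16; python3 arc.py 1.75 1
```

```text
units shift [-8.74  2.16 -6.62] turn [-0.13 -0.18 -0.03] jaw now -15.9 w 0.0105 t 7.05 F [-37.9  13.4   9.2] pos [ 0.7193 -0.2168  0.2807]
xc,z 0.1372 0.2994
theta now 1.75199971815983 radius 0.2189117112751244 F [-37.9  13.4   9.2]
[np.float64(-0.01), np.float64(0.0), np.float64(0.0)]
```

Emit:
send_rows([
  [-0.02, 0, 0, 0, 0, 0, 0.3],
  [0, 0, 0, 0, 0, 0, 0.3],
  [0, 0, 0.5, 0, 0, 0, 0.2],
  [0, 0, 0.8, 0, 0, 0, 0],
  [-0.3, 0.1, 0.8, 0, 0, -0.5, 0],
  [-0.7, 0.4, 0.3, 0, 0, -0.5, 0],
  [-0.8, 0.8, 0, 0, 0, -0.5, 0],
  [-0.7, 1, 0, 0, 0, -0.5, 0],
  [-0.7, 1, 0, 0, 0, 0, 0],
  [-0.7, 1, 0, 0, 0, 0, 0],
])

```text
time: 7.88
ee_pos: [0.6082, -0.0937, 0.3651]
eef_rot: [0.851, 0.525, 0.007, 0.004]
ft_force: [1.0, 0.8, 1.1]
width: 0.0433
```

```bash
python3 goto.py .505 .271 .15 -26
```

```text
units shift [-3.44 12.16 -7.17] turn [-0.01  0.18  0.13] jaw now -26.7 w 0.0433 t 7.88 F [1.  0.8 1.1] pos [ 0.6082 -0.0937  0.3651]
```

Emit:
send_rows([
  [-0.5, 1, -0.4, 0, 0, 0, 0],
  [-0.5, 1, -0.5, 0, 0, 0, 0],
  [-0.5, 1, -0.5, 0, 0, 0, 0],
  [-0.5, 1, -0.5, 0, 0, 0, 0],
  [-0.5, 1, -0.5, 0, 0, 0, 0],
  [-0.5, 1, -0.5, 0, 0.1, 0, 0],
  [-0.5, 1, -0.5, 0, 0.1, 0.1, 0],
  [-0.5, 1, -0.5, 0, 0, 0, 0],
  [-0.5, 1, -0.5, 0, 0, 0, 0],
  [0, 0.3, -0.3, 0, 0, 0, 0],
])

```text
time: 8.72
ee_pos: [0.4757, 0.2045, 0.24]
eef_rot: [0.848, 0.529, 0.028, 0.001]
ft_force: [0.4, 1.2, -0.0]
width: 0.0439
```

```bash
python3 goto.py .505 .271 .15 -26
python3 - <<'E'
from h import *
s=r.read_state();im=r.camera("wrist");cv2.imwrite("pics/wrist5.png",im)
E
```

```text
units shift [ 0.98  2.22 -3.  ] turn [-0.32  0.56  0.01] jaw now -26.1 w 0.0439 t 8.72 F [ 0.4  1.2 -0. ] pos [0.4757 0.2045 0.24  ]
```

View pics/wrist5.png

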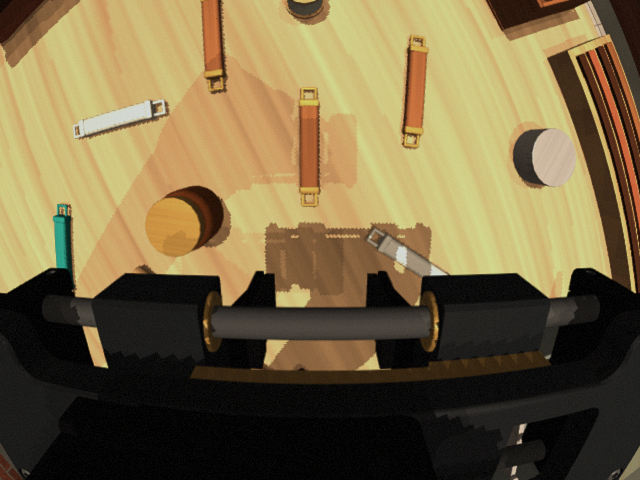

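```bash
cat > mh.py <<'E'
from h import *
def H(a,b,s,z=.009):
    p,q=wplane(a,s,z),wplane(b,s,z); print("c",((p+q)/2)[:2].round(4),"ang %.1f"%np.degrees(np.arctan2(*(q-p)[1::-1])),"len %.4f"%np.linalg.norm(q-p))
E
python3 - <<'E'
from mh import *
s=r.read_state(); print(s["ee_pos"])
H((310,205),(309,88),s);H((411,147),(416,37),s)
E
```

```text
[0.47643705 0.20436283 0.23901783]
c [0.5045 0.2709] ang 64.4 len 0.1251
c [0.634  0.2787] ang 60.8 len 0.1252
```

Emit:
send_rows([
  [0.3, 0.7, -0.6, -0.1, 0.2, 0, 0],
  [0.3, 0.7, -0.8, -0.1, 0.2, 0, 0],
  [0.3, 0.7, -0.8, -0.1, 0.1, 0, 0],
  [0, 0.1, -0.9, 0, 0, 0, 0],
  [0, 0, -0.9, 0, 0, 0, 0],
  [0, 0, -0.9, 0, 0, 0, 0],
  [0, 0, -0.9, 0, 0, 0, 0],
])

```text
time: 9.35
ee_pos: [0.5217, 0.2778, 0.0757]
eef_rot: [0.849, 0.528, 0.022, -0.0]
ft_force: [0.0, 0.4, 0.4]
width: 0.0434
```

```bash
python3 goto.py .5047 .271 .004 -25.7
```

```text
units shift [-0.57 -0.23 -2.39] turn [-0.27  0.43  0.11] jaw now -26.3 w 0.0434 t 9.35 F [0.  0.4 0.4] pos [0.5217 0.2778 0.0757]
```

Emit:
send_rows([
  [-0.5, -0.2, -0.4, -0.3, 0.4, 0.1, 0],
  [0, 0, -0.5, -0.1, 0.1, 0, 0],
  [0, 0, -0.4, 0, 0, 0, 0],
  [0, 0, 0, 0, 0, 0, 0],
])

```text
time: 9.68
ee_pos: [0.5087, 0.2691, 0.0346]
eef_rot: [0.847, 0.531, -0.007, 0.004]
ft_force: [0.1, -0.7, 0.7]
width: 0.0433
```

```bash
python3 goto.py .5047 .271 .004 -25.7
```

```text
units shift [-0.13  0.06 -1.02] turn [ 0.17 -0.09  0.03] jaw now -25.9 w 0.0433 t 9.68 F [ 0.1 -0.7  0.7] pos [0.5087 0.2691 0.0346]
```

Emit:
send_rows([
  [-0.13, 0.06, -0.4, 0.1, 0, 0, 0],
  [0, 0, -0.4, 0, 0, 0, 0],
  [0, 0, -0.2, 0, 0, 0, 0],
  [0, 0, 0, 0, 0, 0, 1],
  [0, 0, 0, 0, 0, 0, 1],
  [0, 0, 0, 0, 0, 0, 1],
  [0, 0, 0, 0, 0, 0, 1],
], grip_force=25)

```text
time: 10.27
ee_pos: [0.51, 0.272, 0.0097]
eef_rot: [0.848, 0.53, -0.001, 0.001]
ft_force: [-0.1, -0.7, -0.1]
width: 0.0246
```

```bash
python3 goto.py .5047 .271 .004 -25.7
```

```text
units shift [-0.18 -0.03 -0.19] turn [ 0.02 -0.    0.05] jaw now -25.9 w 0.0246 t 10.27 F [-0.1 -0.7 -0.1] pos [0.51   0.272  0.0097]
```

Emit:
send_rows([
  [0, 0, -0.2, 0, 0, 0, 0.4],
  [0, 0, 0, 0, 0, 0, 0.4],
  [0, 0, 0, 0, 0, 0, 1],
  [0, 0, 0, 0, 0, 0, 1],
  [0, 0, 0, 0, 0, 0, 1],
  [0, 0, 0, 0, 0, 0, 1],
])

```text
time: 10.77
ee_pos: [0.5106, 0.2726, 0.0044]
eef_rot: [0.848, 0.53, 0.0, 0.001]
ft_force: [-0.2, -0.1, -0.5]
width: 0.0197
```

```bash
python3 goto.py .5047 .271 .004 -25.7
python3 - <<'E'
from h import *
s=r.read_state();im=r.camera("wrist");cv2.imwrite("pics/wrist6.png",im)
E
```

```text
units shift [-0.2  -0.05 -0.01] turn [0.01 0.01 0.05] jaw now -25.9 w 0.0197 t 10.77 F [-0.2 -0.1 -0.5] pos [0.5106 0.2726 0.0044]
```

View pics/wrist6.png

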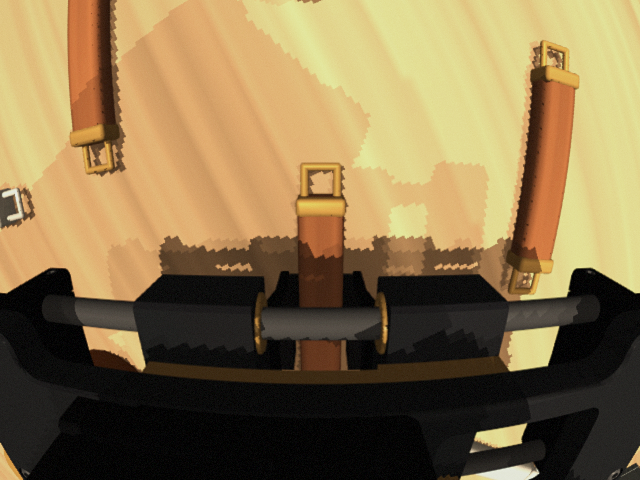

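Run:
```python
from mh import *
s=r.read_state(); T=Ro.from_quat(s["eef_rot"]).as_matrix()
e=T.T@(wplane((322,163),s,.009)-s["ee_pos"]); print("end in tool",e, "offset",e[0]-.064)
H((521,292),(551,42),s)
```

```text
end in tool [ 0.06084926  0.00096113 -0.0046471 ] offset -0.003150738808162086
c [0.6339 0.2819] ang 60.8 len 0.1261
```

Emit:
send_rows([
  [0, 0, 0.6, 0, 0, 0, 1],
  [0, 0, 1, 0, 0, 0, 1],
  [0, -0.2, 1, 0, 0, 1, 1],
  [0, -0.5, 1, 0, 0, 1, 1],
  [0, -0.6, 1, 0, 0, 1, 1],
  [0, -0.6, 1, 0, 0, 1, 1],
  [0, -0.6, 0.6, 0, 0, 1, 1],
  [0, -0.6, 0.3, 0, 0, 1, 1],
  [0, -0.6, 0, 0, 0, 1, 1],
  [0, -0.6, 0, 0, 0, 1, 1],
])

```text
time: 11.65
ee_pos: [0.5073, 0.1403, 0.2081]
eef_rot: [0.601, 0.799, 0.001, 0.005]
ft_force: [0.9, -0.1, 0.1]
width: 0.0196
```

```bash
python3 goto.py .5675 -.2375 .11 74.05
```

```text
units shift [  2.01 -12.59  -3.27] turn [-0.    0.12 11.59] jaw now 16.1 w 0.0196 t 11.65 F [ 0.9 -0.1  0.1] pos [0.5073 0.1403 0.2081]
```

Emit:
send_rows([
  [0, -0.8, 0, 0, 0, 1, 1],
  [0, -0.8, 0, 0, 0, 1, 1],
  [0, -0.8, 0, 0, 0, 1, 1],
  [0, -0.8, 0, 0, 0, 1, 1],
  [0, -0.8, 0, 0, 0, 1, 1],
  [0.2, -0.8, 0, 0, 0, 1, 1],
  [0.2, -0.8, 0, 0, 0, 1, 1],
  [0.3, -0.8, 0, 0, 0, 1, 1],
  [0.3, -0.8, 0, 0, 0, 1, 1],
  [0.3, -0.8, 0, 0, 0, 1, 1],
])

```text
time: 12.48
ee_pos: [0.5449, -0.1106, 0.2106]
eef_rot: [0.184, 0.983, 0.006, 0.004]
ft_force: [0.5, 1.0, 0.6]
width: 0.0197
```

Emit:
send_rows([
  [0.3, -0.8, 0, 0, 0, 1, 1],
  [0.3, -0.8, 0, 0, 0, 0.5, 1],
  [0, -0.8, -0.5, 0, 0, 0, 1],
  [0, -0.8, -0.5, 0, 0, 0, 1],
  [0, -0.5, -0.5, 0, 0, 0, 1],
  [0, 0, 0, 0, 0, 0, 1],
])

```text
time: 12.98
ee_pos: [0.5637, -0.2336, 0.1647]
eef_rot: [0.115, 0.993, 0.005, 0.005]
ft_force: [-0.2, 0.8, -1.0]
width: 0.0196
```

```bash
python3 goto.py .5675 -.2375 .11 74.05;  python3 - <<'E'
from h import *
s=r.read_state();im=r.camera("wrist");cv2.imwrite("pics/wrist7.png",im)
im=r.camera("scene");crop(im,110,230,330,450,2.7,"pics/scene7.png")
E
```

```text
units shift [ 0.13 -0.13 -1.82] turn [-0.1   0.14 -0.55] jaw now 76.8 w 0.0196 t 12.98 F [-0.2  0.8 -1. ] pos [ 0.5637 -0.2336  0.1647]
```

View pics/wrist7.png

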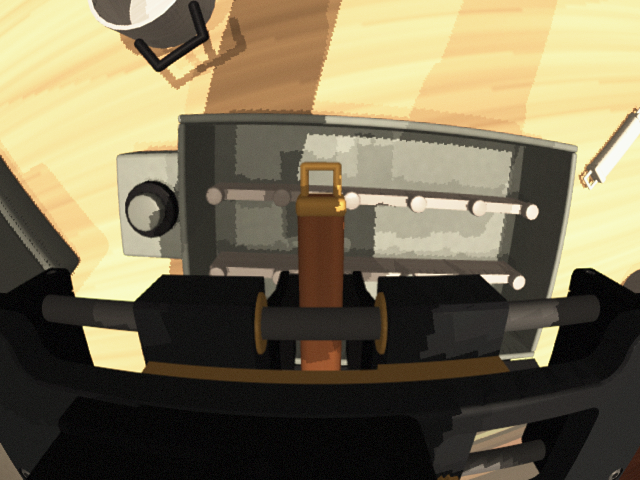

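View pics/scene7.png

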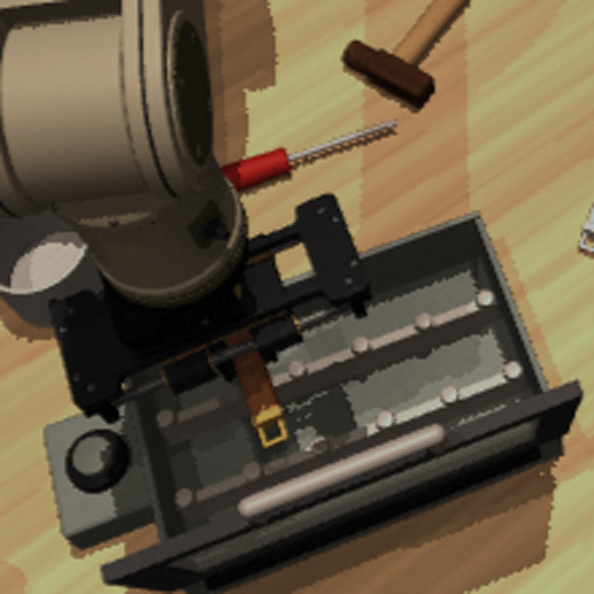

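Run:
```python
from fit import *
c=np.array([0.5847,-0.1883,-0.2783])
s=r.read_state()
e=np.array([np.cos(c[2]),np.sin(c[2])]);n=np.array([-e[1],e[0]])
for uv in [(214,196),(282,197),(352,201),(418,204),(479,207),(532,212),(518,282)]:
    p=wplane(uv,s,.055)[:2]-c[:2]; print(uv,(e@p).round(4),(n@p).round(4))
p=wplane((149,210),s,.06)[:2]; print("btn",p,e@(p-c[:2]),n@(p-c[:2]))
T=Ro.from_quat(s["eef_rot"]).as_matrix()
o,d=wray((322,163),s)
for k in (0.0,.005):
    t=((s["ee_pos"]-T[:,2]*k-o)@T[:,2])/(d@T[:,2]); print(T.T@(o+d*t-s["ee_pos"]))
# scene pins far rail check
f=lambda a:np.array(a)/2.7+[110,230]
for uv in [(296,369),(361,344),(424,321),(486,297),(385,419),(449,394),(514,369),(184,497)]:
    p=plane("scene",f(uv),.055)[:2]-c[:2]; print("sc",(e@p).round(4),(n@p).round(4))
p=plane("scene",f((92,452)),.06)[:2];print("btn",p,e@(p-c[:2]),n@(p-c[:2]))
```

```text
(214, 196) -0.0307 -0.1274
(282, 197) -0.0318 -0.0751
(352, 201) -0.0313 -0.0229
(418, 204) -0.032 0.0282
(479, 207) -0.0332 0.0803
(532, 212) -0.0328 0.1329
(518, 282) 0.031 0.1326
btn [ 0.5165639 -0.3568785] -0.01920235067301301 -0.18081069827034696
[ 6.05277591e-02  3.30407414e-04 -1.13771290e-17]
[ 0.06087367  0.00031597 -0.005     ]
sc -0.0312 -0.0273
sc -0.0319 0.0256
sc -0.0316 0.0775
sc -0.0324 0.13
sc 0.0319 0.0255
sc 0.0316 0.0771
sc 0.0315 0.1304
sc 0.0326 -0.1302
btn [ 0.51074266 -0.3608615 ] -0.023705400243157815 -0.18623966465949854
```

Emit:
send_rows([
  [0.13, -0.1, -0.2, -0.1, 0.1, -0.5, 1],
  [0, 0, -0.5, 0, 0, 0, 1],
  [0, 0, -0.5, 0, 0, 0, 1],
  [0, 0, -0.5, 0, 0, 0, 1],
  [0, 0, 0, 0, 0, 0, 1],
])

```text
time: 13.5
ee_pos: [0.5743, -0.2266, 0.1204]
eef_rot: [0.132, 0.991, 0.002, 0.007]
ft_force: [-1.0, 0.7, -0.9]
width: 0.0194
```

```bash
python3 goto.py .568 -.2365 .051 74
```

```text
units shift [-0.21 -0.33 -2.31] turn [-0.03  0.17 -0.16] jaw now 74.8 w 0.0194 t 13.50 F [-1.   0.7 -0.9] pos [ 0.5743 -0.2266  0.1204]
```

Emit:
send_rows([
  [-0.2, -0.33, -0.2, 0, 0.15, -0.15, 1],
  [0, 0, -0.4, 0, 0, 0, 1],
  [0, 0, -0.4, 0, 0, 0, 1],
  [0, 0, 0, 0, 0, 0, 1],
])

```text
time: 13.83
ee_pos: [0.5704, -0.2346, 0.0918]
eef_rot: [0.137, 0.991, 0.002, 0.002]
ft_force: [-0.5, 0.2, -0.4]
width: 0.0196
```

```bash
python3 goto.py .568 -.2365 .051 74
```

```text
units shift [-0.08 -0.06 -1.36] turn [-0.04  0.06 -0.05] jaw now 74.2 w 0.0196 t 13.83 F [-0.5  0.2 -0.4] pos [ 0.5704 -0.2346  0.0918]
```

Emit:
send_rows([
  [-0.08, -0.06, -0.4, 0, 0.05, 0, 1],
  [0, 0, -0.4, 0, 0, 0, 1],
  [0, 0, -0.3, 0, 0, 0, 1],
  [0, 0, -0.15, 0, 0, 0, 1],
  [0, 0, 0, 0, 0, 0, 1],
])

```text
time: 14.25
ee_pos: [0.5675, -0.2364, 0.0501]
eef_rot: [0.137, 0.991, 0.002, -0.0]
ft_force: [0.2, 0.1, -0.1]
width: 0.0194
```

```bash
python3 goto.py .568 -.2365 .050 74;  python3 - <<'E'
from h import *
im=r.camera("wrist");cv2.imwrite("pics/wrist8.png",im)
E
```

```text
units shift [ 0.02 -0.   -0.  ] turn [-0.04 -0.   -0.04] jaw now 74.2 w 0.0194 t 14.25 F [ 0.2  0.1 -0.1] pos [ 0.5675 -0.2364  0.0501]
```

View pics/wrist8.png

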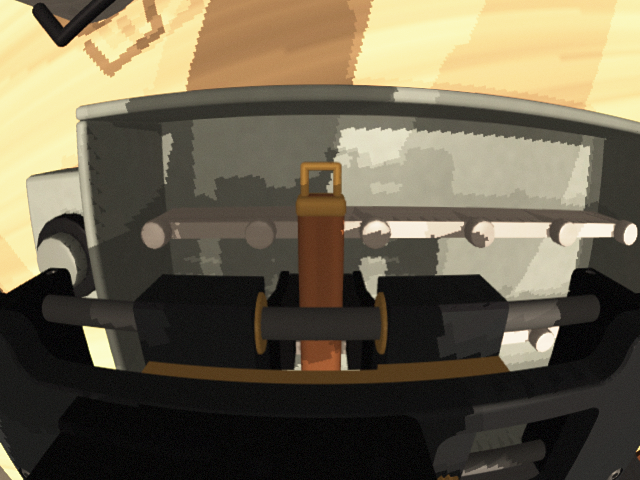

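Emit:
send_rows([
  [0, 0, -0.04, 0, 0, 0, 1],
  [0, 0, 0, 0, 0, 0, 0.15],
  [0, 0, 0, 0, 0, 0, 0.15],
  [0, 0, 0, 0, 0, 0, 0.15],
  [0, 0, 0.5, 0, 0, 0, 0.15],
  [0, 0, 0.8, 0, 0, 0, 0.15],
  [0, 0, 1, 0, 0, 0, 0.15],
  [0, 0.2, 1, 0, 0, -0.5, 0.15],
  [0, 0.5, 1, 0, 0, -1, 0.15],
  [0, 0.8, 0.5, 0, 0, -1, 0.15],
])

```text
time: 15.13
ee_pos: [0.564, -0.1957, 0.198]
eef_rot: [0.251, 0.968, 0.001, -0.002]
ft_force: [1.4, 1.3, 1.3]
width: 0.0368
```

```bash
python3 goto.py .595 .205 .24 -29;  python3 - <<'E'
from h import *
im=r.camera("wrist");cv2.imwrite("pics/wrist9.png",im)
im=r.camera("scene");cv2.imwrite("pics/scene9.png",im)
E
```

```text
units shift [ 1.03 13.36  1.4 ] turn [-5.0e-02  1.0e-02 -1.8e+01] jaw now 61.0 w 0.0368 t 15.13 F [1.4 1.3 1.3] pos [ 0.564  -0.1957  0.198 ]
```

View pics/wrist9.png

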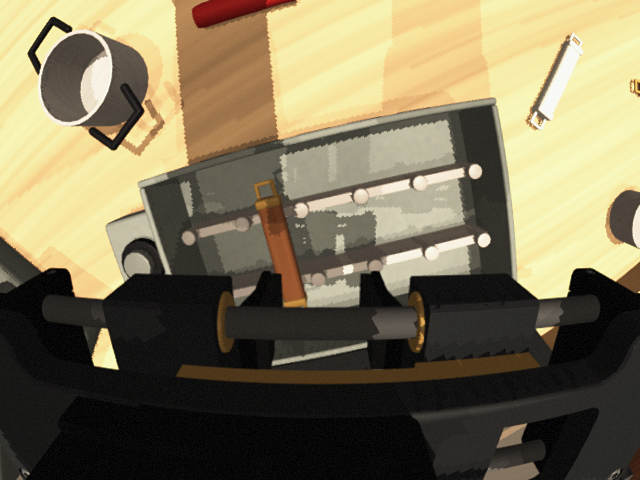

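View pics/scene9.png

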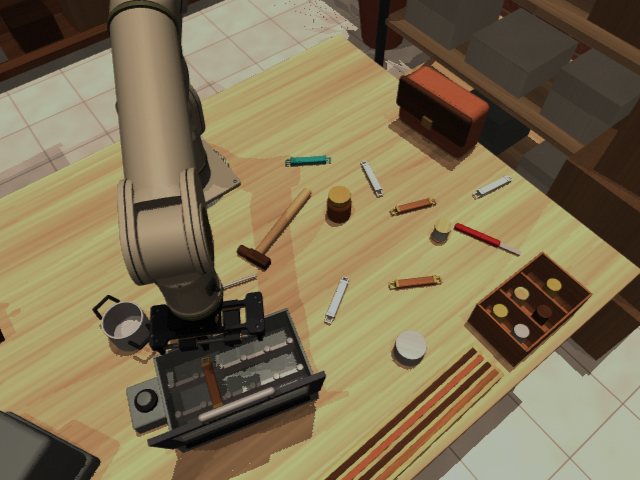

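Emit:
send_rows([
  [-0.2, 1, 0.3, 0, 0, -0.5, 0],
  [0, 1, 0.3, 0, 0, -0.5, 0],
  [0, 1, 0.3, 0, 0, -0.5, 0],
  [0, 1, 0.3, 0, 0, -1, 0],
  [0, 1, 0.2, 0, 0, -1, 0],
  [0, 1, 0, 0, 0, -1, 0],
  [0, 1, 0, 0, 0, -1, 0],
  [0.2, 1, 0, 0, 0, -1, 0],
  [0.3, 1, 0, 0, 0, -1, 0],
  [0.3, 1, 0, 0, 0, -1, 0],
])

```text
time: 16.07
ee_pos: [0.5796, 0.1109, 0.2401]
eef_rot: [0.594, 0.805, 0.003, -0.001]
ft_force: [0.7, -0.2, 0.6]
width: 0.0434
```

Emit:
send_rows([
  [0.3, 0.8, 0, 0, 0, -1, 0],
  [0.2, 0.8, 0, 0, 0, -1, 0],
  [0, 0.8, 0, 0, 0, -1, 0],
  [0, 0.5, 0, 0, 0, -1, 0],
  [0, 0.3, 0, 0, 0, -1, 0],
  [0, 0, 0, 0, 0, -1, 0],
  [0, 0, 0, 0, 0, -1, 0],
  [0, 0, 0, 0, 0, -1, 0],
  [0, 0, 0, 0, 0, -0.8, 0],
  [0, 0, 0, 0, 0, 0, 0],
])

```text
time: 16.9
ee_pos: [0.5945, 0.2194, 0.2322]
eef_rot: [0.856, 0.516, 0.0, -0.0]
ft_force: [-0.6, 0.6, 0.0]
width: 0.0435
```

```bash
python3 goto.py .635 .281 .06 -29.4;  python3 - <<'E'
from h import *
im=r.camera("wrist");cv2.imwrite("pics/wrist10.png",im)
E
```

```text
units shift [ 1.35  2.05 -5.74] turn [-0.01  0.01 -0.31] jaw now -27.8 w 0.0435 t 16.90 F [-0.6  0.6  0. ] pos [0.5945 0.2194 0.2322]
```

View pics/wrist10.png

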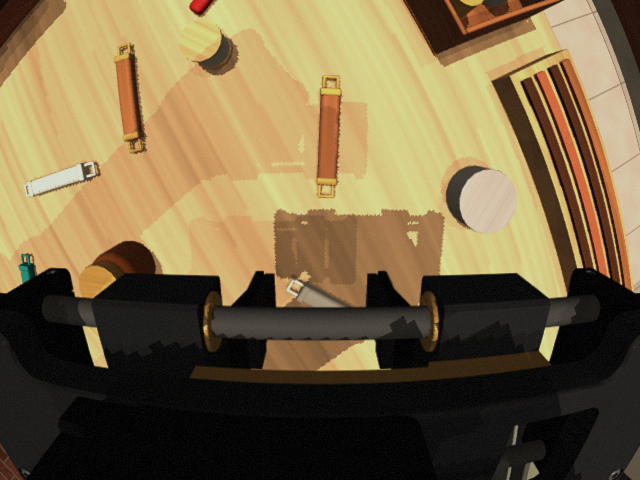

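```bash
python3 - <<'E'
from mh import *
s=r.read_state()
H((327,196),(331,76),s);H((137,151),(124,43),s)
E
python3 goto.py .635 .281 .06 -29.4
```

```text
c [0.6363 0.2795] ang 60.6 len 0.1253
c [0.4658 0.4316] ang 69.9 len 0.1282
units shift [ 1.35  2.06 -5.74] turn [-0.    0.01 -0.35] jaw now -27.6 w 0.0437 t 16.95 F [ 0.4 -0.   0.1] pos [0.5945 0.2192 0.2322]
```

Emit:
send_rows([
  [0.5, 0.7, -0.6, 0, 0, -0.3, 0],
  [0.4, 0.7, -0.8, 0, 0, 0, 0],
  [0.3, 0.4, -0.9, 0, 0, 0, 0],
  [0, 0, -0.9, 0, 0, 0, 0],
  [0, 0, -0.9, 0, 0, 0, 0],
  [0, 0, -0.8, 0, 0, 0, 0],
  [0, 0, -0.3, 0, 0, 0, 0],
  [0, 0, 0, 0, 0, 0, 0],
])

```text
time: 17.62
ee_pos: [0.6332, 0.2727, 0.0694]
eef_rot: [0.856, 0.518, 0.002, -0.001]
ft_force: [0.2, -0.2, 0.8]
width: 0.0435
```

```bash
python3 goto.py .6363 .2795 .004 -29.4
```

```text
units shift [ 0.1   0.23 -2.18] turn [-0.04  0.03 -0.35] jaw now -27.7 w 0.0435 t 17.62 F [ 0.2 -0.2  0.8] pos [0.6332 0.2727 0.0694]
```

Emit:
send_rows([
  [0.1, 0.23, -0.5, 0, 0, -0.4, 0],
  [0, 0, -0.6, 0, 0, 0, 0],
  [0, 0, -0.6, 0, 0, 0, 0],
  [0, 0, -0.3, 0, 0, 0, 0],
  [0, 0, 0, 0, 0, 0, 0],
])

```text
time: 18.03
ee_pos: [0.6399, 0.2798, 0.0142]
eef_rot: [0.863, 0.505, 0.006, -0.001]
ft_force: [-0.6, 0.6, 0.6]
width: 0.0433
```

```bash
python3 goto.py .6363 .2795 .004 -29.4
```

```text
units shift [-0.12 -0.01 -0.34] turn [-0.08  0.11 -0.01] jaw now -29.3 w 0.0433 t 18.03 F [-0.6  0.6  0.6] pos [0.6399 0.2798 0.0142]
```

Emit:
send_rows([
  [-0.12, 0, -0.34, 0, 0.1, 0, 0],
  [0, 0, 0, 0, 0, 0, 0.3],
  [0, 0, 0, 0, 0, 0, 1],
  [0, 0, 0, 0, 0, 0, 1],
  [0, 0, 0, 0, 0, 0, 1],
  [0, 0, 0, 0, 0, 0, 1],
  [0, 0, 0, 0, 0, 0, 1],
])

```text
time: 18.62
ee_pos: [0.6391, 0.2804, 0.0095]
eef_rot: [0.863, 0.506, 0.005, -0.003]
ft_force: [-0.6, 0.2, -0.4]
width: 0.0194
```

```bash
python3 goto.py .6363 .2795 .004 -29.4;  python3 - <<'E'
from h import *
im=r.camera("wrist");cv2.imwrite("pics/wrist11.png",im)
E
```

```text
units shift [-0.09 -0.03 -0.18] turn [-0.12  0.07 -0.03] jaw now -29.2 w 0.0194 t 18.62 F [-0.6  0.2 -0.4] pos [0.6391 0.2804 0.0095]
```

View pics/wrist11.png

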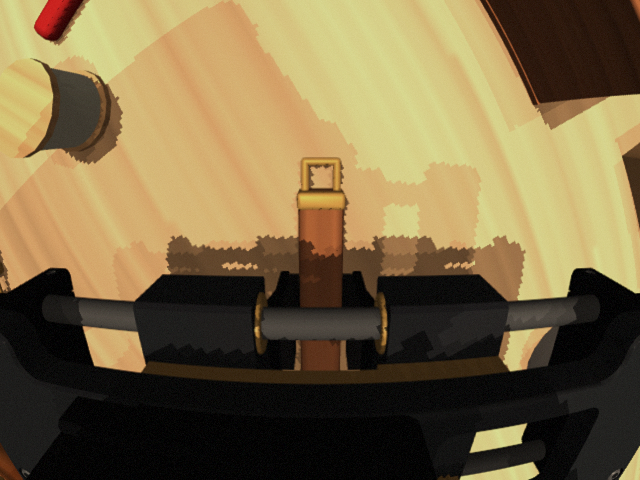

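Emit:
send_rows([
  [0, 0, 0, 0, 0, 0, 0.4],
  [0, 0, 0, 0, 0, 0, 0.4],
  [-0.06, -0.02, -0.3, 0, 0, 0, 0.4],
  [0, 0, 0, 0, 0, 0, 0.4],
  [0, 0, 0, 0, 0, 0, 1],
  [0, 0, 0, 0, 0, 0, 1],
  [0, 0, 0, 0, 0, 0, 1],
  [0, 0, 0, 0, 0, 0, 1],
])

```text
time: 19.33
ee_pos: [0.6382, 0.2801, 0.0007]
eef_rot: [0.863, 0.506, 0.006, -0.003]
ft_force: [0.7, 0.8, 2.8]
width: 0.0195
```

```bash
python3 goto.py .6363 .2795 .004 -29.4;  python3 - <<'E'
from mh import *
s=r.read_state(); T=Ro.from_quat(s["eef_rot"]).as_matrix()
im=r.camera("wrist");crop(im,220,120,420,320,3,"pics/wrist12.png")
E
```

```text
units shift [-0.06 -0.02  0.11] turn [-0.13  0.1  -0.03] jaw now -29.2 w 0.0195 t 19.33 F [0.7 0.8 2.8] pos [0.6382 0.2801 0.0007]
```

View pics/wrist12.png

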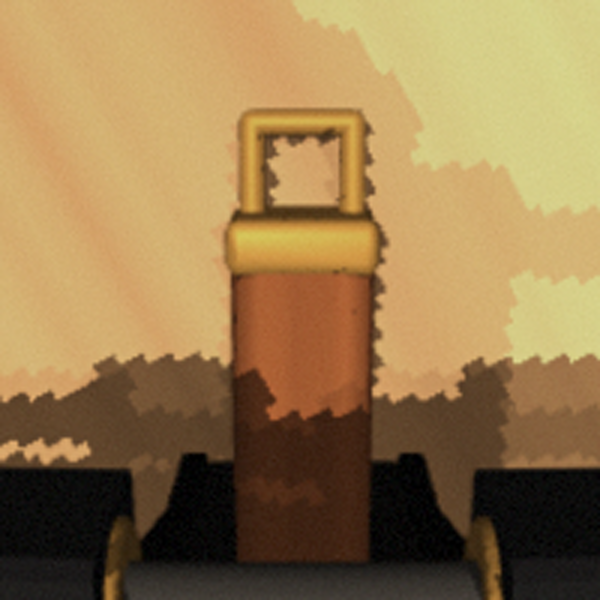

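Run:
```python
from mh import *
s=r.read_state(); T=Ro.from_quat(s["eef_rot"]).as_matrix()
e=T.T@(wplane((321,156.7),s,.009)-s["ee_pos"]); print(e,e[0]-.064)
```

```text
[ 0.06366379  0.00054912 -0.00740949] -0.0003362082788422177
```

Emit:
send_rows([
  [0, 0, 0.4, 0, 0, 0, 1],
  [0, 0, 0.9, 0, 0, 0, 1],
  [0, -0.2, 1, 0, 0, 1, 1],
  [-0.2, -0.5, 1, 0, 0, 1, 1],
  [-0.3, -0.6, 1, 0, 0, 1, 1],
  [-0.5, -0.6, 1, 0, 0, 1, 1],
  [-0.5, -0.6, 0.8, 0, 0, 1, 1],
  [-0.5, -0.6, 0.4, 0, 0, 1, 1],
  [-0.5, -0.6, 0, 0, 0, 1, 1],
  [-0.5, -0.6, 0, 0, 0, 1, 1],
])

```text
time: 20.22
ee_pos: [0.5419, 0.1474, 0.2053]
eef_rot: [0.625, 0.781, 0.003, -0.001]
ft_force: [-0.7, -0.2, 0.3]
width: 0.0196
```

```bash
python3 goto.py .599 -.137 .14 74
```

```text
units shift [ 1.9  -9.48 -2.18] turn [-7.000e-02 -1.000e-02  1.227e+01] jaw now 12.7 w 0.0196 t 20.22 F [-0.7 -0.2  0.3] pos [0.5419 0.1474 0.2053]
```

Emit:
send_rows([
  [0, -0.5, 0, 0, 0, 1, 1],
  [0, -0.5, 0, 0, 0, 1, 1],
  [0, -0.6, 0, 0, 0, 1, 1],
  [0, -0.6, 0, 0, 0, 1, 1],
  [0, -0.6, 0, 0, 0, 1, 1],
  [0.1, -0.6, 0, 0, 0, 1, 1],
  [0.1, -0.6, 0, 0, 0, 1, 1],
  [0.3, -0.8, 0, 0, 0, 1, 1],
  [0.3, -0.8, 0, 0, 0, 1, 1],
  [0.3, -0.8, 0, 0, 0, 1, 1],
])

```text
time: 21.05
ee_pos: [0.5693, -0.0541, 0.2131]
eef_rot: [0.214, 0.977, 0.007, -0.004]
ft_force: [-0.3, -0.0, -0.3]
width: 0.0196
```

Emit:
send_rows([
  [0.3, -0.8, 0, 0, 0, 1, 1],
  [0.3, -0.7, 0, 0, 0, 1, 1],
  [0.1, -0.5, -0.3, 0, 0, 0.2, 1],
  [0, -0.3, -0.5, 0, 0, 0, 1],
  [0, 0, -0.5, 0, 0, 0, 1],
  [0, 0, 0, 0, 0, 0, 1],
])

```text
time: 21.55
ee_pos: [0.5901, -0.1362, 0.177]
eef_rot: [0.116, 0.993, 0.005, -0.004]
ft_force: [-0.0, 1.2, -1.0]
width: 0.02
```

```bash
python3 goto.py .599 -.137 .09 74
```

```text
units shift [ 0.3  -0.03 -2.9 ] turn [-0.13 -0.06 -0.53] jaw now 76.6 w 0.0200 t 21.55 F [-0.   1.2 -1. ] pos [ 0.5901 -0.1362  0.177 ]
```

Emit:
send_rows([
  [0.2, -0.1, -0.3, -0.1, -0.1, -0.5, 1],
  [0, 0, -0.6, 0, 0, 0, 1],
  [0, 0, -0.7, 0, 0, 0, 1],
  [0, 0, -0.6, 0, 0, 0, 1],
  [0, 0, -0.2, 0, 0, 0, 1],
  [0, 0, 0, 0, 0, 0, 1],
])

```text
time: 22.05
ee_pos: [0.5969, -0.139, 0.109]
eef_rot: [0.14, 0.99, 0.002, 0.003]
ft_force: [-0.7, -0.5, 0.2]
width: 0.0199
```

```bash
python3 goto.py .599 -.137 .09 74
```

```text
units shift [ 0.07  0.07 -0.63] turn [-0.03  0.08  0.01] jaw now 74.0 w 0.0199 t 22.05 F [-0.7 -0.5  0.2] pos [ 0.5969 -0.139   0.109 ]
```

Emit:
send_rows([
  [0.07, 0.07, -0.3, 0, 0, 0, 1],
  [0, 0, -0.4, 0, 0, 0, 1],
  [0, 0, -0.4, 0, 0, 0, 1],
  [0, 0, -0.4, 0, 0, 0, 1],
  [0, 0, 0, 0, 0, 0, 1],
])

```text
time: 22.47
ee_pos: [0.6013, -0.1358, 0.064]
eef_rot: [0.139, 0.99, 0.003, 0.006]
ft_force: [-1.1, -1.0, -1.4]
width: 0.0195
```

```bash
python3 goto.py .599 -.137 .047 74;python3 - <<'E'
from h import *
im=r.camera("wrist");cv2.imwrite("pics/wrist13.png",im)
E
```

```text
units shift [-0.08 -0.04 -0.57] turn [-0.04  0.14 -0.01] jaw now 74.1 w 0.0195 t 22.47 F [-1.1 -1.  -1.4] pos [ 0.6013 -0.1358  0.064 ]
```

View pics/wrist13.png

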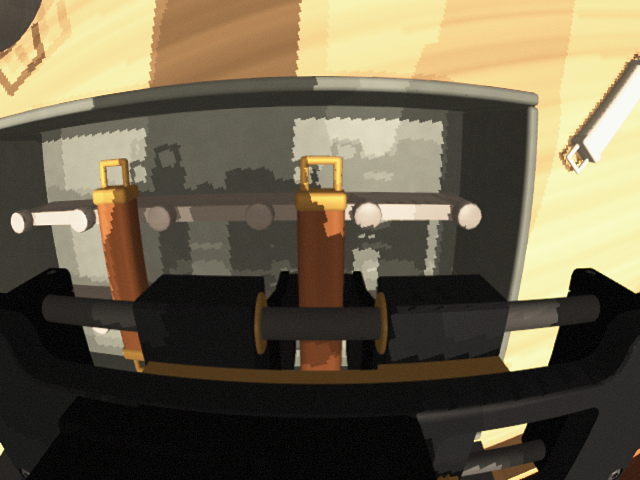

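Emit:
send_rows([
  [-0.08, -0.05, -0.3, 0, 0.1, 0, 1],
  [0, 0, -0.2, 0, 0, 0, 1],
  [0, 0, -0.05, 0, 0, 0, 1],
  [0, 0, 0, 0, 0, 0, 1],
])

```text
time: 22.85
ee_pos: [0.5993, -0.1383, 0.0475]
eef_rot: [0.139, 0.99, 0.002, 0.002]
ft_force: [0.4, -0.2, -0.4]
width: 0.0202
```

```bash
python3 goto.py .599 -.137 .047 74
```

```text
units shift [-0.01  0.04 -0.02] turn [-0.03  0.05 -0.  ] jaw now 74.0 w 0.0202 t 22.85 F [ 0.4 -0.2 -0.4] pos [ 0.5993 -0.1383  0.0475]
```

Emit:
send_rows([
  [0, 0.03, -0.05, 0, 0, 0, 1],
  [0, 0, 0, 0, 0, 0, 0.15],
  [0, 0, 0, 0, 0, 0, 0.15],
  [0, 0, 0, 0, 0, 0, 0.15],
  [0, 0, 0.5, 0, 0, 0, 0.15],
  [0, 0, 0.8, 0, 0, 0, 0.15],
  [0, 0, 1, 0, 0, 0, 0.15],
  [-0.3, 0.3, 1, 0, 0, -0.5, 0.15],
  [-0.5, 0.6, 1, 0, 0, -1, 0.15],
  [-0.5, 0.8, 1, 0, 0, -1, 0.15],
])

```text
time: 23.68
ee_pos: [0.5564, -0.09, 0.2058]
eef_rot: [0.252, 0.968, -0.0, -0.002]
ft_force: [0.9, 1.1, 1.8]
width: 0.0369
```

```bash
python3 goto.py .44 .355 .24 -20.5;python3 - <<'E'
from h import *
im=r.camera("wrist");cv2.imwrite("pics/wrist14.png",im)
E
```

```text
units shift [-3.88 14.83  1.14] turn [ -0.04  -0.03 -16.27] jaw now 60.8 w 0.0369 t 23.68 F [0.9 1.1 1.8] pos [ 0.5564 -0.09    0.2058]
```

View pics/wrist14.png

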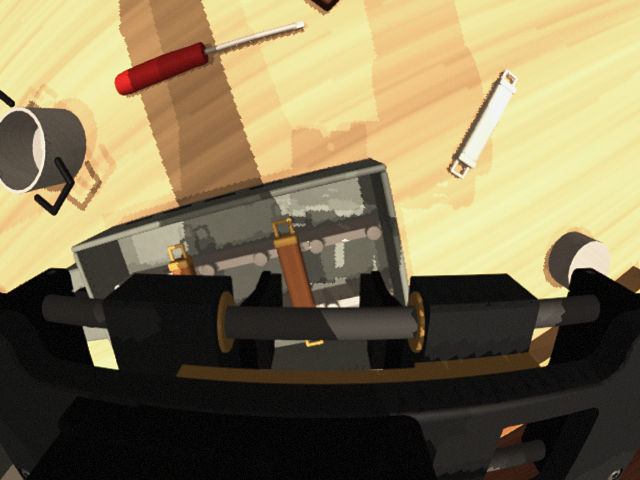

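Two seated. On to handle A.

Emit:
send_rows([
  [-0.3, 1, 0.2, 0, 0, -1, 0],
  [-0.3, 1, 0.2, 0, 0, -1, 0],
  [-0.3, 1, 0.2, 0, 0, -1, 0],
  [-0.3, 1, 0.2, 0, 0, -1, 0],
  [-0.3, 1, 0.2, 0, 0, -1, 0],
  [-0.3, 1, 0, 0, 0, -1, 0],
  [-0.3, 1, 0, 0, 0, -1, 0],
  [-0.3, 1, 0, 0, 0, -1, 0],
  [-0.3, 1, 0, 0, 0, -1, 0],
  [-0.3, 1, 0, 0, 0, -1, 0],
])

```text
time: 24.57
ee_pos: [0.4639, 0.2216, 0.2517]
eef_rot: [0.656, 0.754, 0.008, 0.006]
ft_force: [0.1, 0.7, -0.6]
width: 0.0436
```

Emit:
send_rows([
  [-0.3, 1, 0, 0, 0, -1, 0],
  [-0.1, 0.9, 0, 0, 0, -1, 0],
  [0, 0.9, 0, 0, 0, -1, 0],
  [0, 0.8, 0, 0, 0, -1, 0],
  [0, 0.6, 0, 0, 0, -1, 0],
  [0, 0.2, 0, 0, 0, -1, 0],
  [0, 0, 0, 0, 0, -0.2, 0],
  [0, 0, 0, 0, 0, 0, 0],
])

```text
time: 25.23
ee_pos: [0.4454, 0.3689, 0.2531]
eef_rot: [0.839, 0.544, 0.008, 0.006]
ft_force: [0.3, -1.2, 0.5]
width: 0.0432
```

```bash
python3 goto.py .467 .4305 .06 -20.3;  python3 - <<'E'
from h import *
im=r.camera("wrist");cv2.imwrite("pics/wrist15.png",im)
E
```

```text
units shift [ 0.72  2.05 -6.44] turn [0.02 0.24 0.75] jaw now -24.0 w 0.0432 t 25.23 F [ 0.3 -1.2  0.5] pos [0.4454 0.3689 0.2531]
```

View pics/wrist15.png

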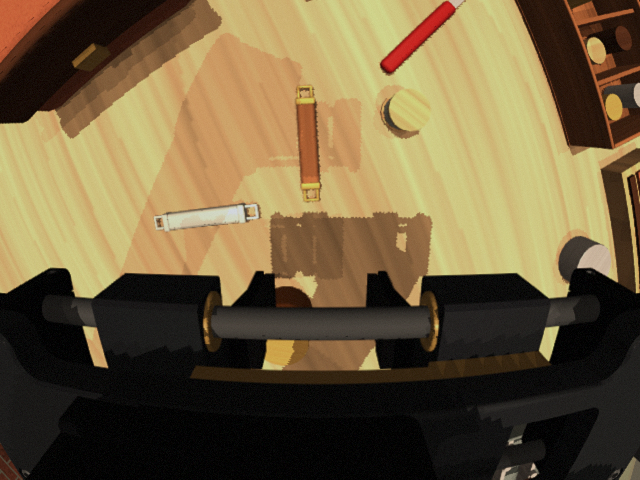

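```bash
python3 - <<'E'
from mh import *
s=r.read_state()
H((312,201),(305,86),s)
E
python3 goto.py .467 .4305 .06 -20.3
```

```text
c [0.4649 0.4322] ang 69.3 len 0.1268
units shift [ 0.72  2.06 -6.44] turn [0.01 0.24 0.74] jaw now -24.0 w 0.0436 t 25.28 F [-0.4  1.6  0.3] pos [0.4455 0.3687 0.2531]
```

Emit:
send_rows([
  [0.3, 0.7, -0.6, 0, 0.2, 0.4, 0],
  [0.3, 0.7, -0.8, 0, 0, 0.3, 0],
  [0.1, 0.5, -0.9, 0, 0, 0, 0],
  [0, 0.1, -0.9, 0, 0, 0, 0],
  [0, 0, -0.9, 0, 0, 0, 0],
  [0, 0, -0.9, 0, 0, 0, 0],
  [0, 0, -0.6, 0, 0, 0, 0],
  [0, 0, -0.2, 0, 0, 0, 0],
  [0, 0, 0, 0, 0, 0, 0],
])

```text
time: 26.03
ee_pos: [0.4726, 0.4219, 0.0778]
eef_rot: [0.817, 0.576, 0.005, -0.0]
ft_force: [-0.3, 0.5, 0.1]
width: 0.0435
```

```bash
python3 goto.py .4665 .431 .003 -20.5
```

```text
units shift [-0.2   0.3  -2.49] turn [-0.07  0.1  -0.18] jaw now -19.6 w 0.0435 t 26.03 F [-0.3  0.5  0.1] pos [0.4726 0.4219 0.0778]
```

Emit:
send_rows([
  [-0.2, 0.3, -0.5, 0, 0.1, -0.2, 0],
  [0, 0, -0.6, 0, 0, 0, 0],
  [0, 0, -0.6, 0, 0, 0, 0],
  [0, 0, -0.4, 0, 0, 0, 0],
  [0, 0, -0.1, 0, 0, 0, 0],
  [0, 0, 0, 0, 0, 0, 0],
])

```text
time: 26.53
ee_pos: [0.4718, 0.4314, 0.019]
eef_rot: [0.822, 0.57, 0.007, -0.004]
ft_force: [-0.3, 0.3, 0.2]
width: 0.0434
```

```bash
python3 goto.py .4665 .431 .003 -20.5
```

```text
units shift [-0.18 -0.01 -0.53] turn [-0.18  0.08  0.  ] jaw now -20.5 w 0.0434 t 26.53 F [-0.3  0.3  0.2] pos [0.4718 0.4314 0.019 ]
```

Emit:
send_rows([
  [-0.18, 0, -0.3, -0.15, 0.05, 0, 0],
  [0, 0, -0.25, 0, 0, 0, 0],
  [0, 0, 0, 0, 0, 0, 0],
])

```text
time: 26.78
ee_pos: [0.4677, 0.4322, 0.0046]
eef_rot: [0.822, 0.57, 0.003, -0.0]
ft_force: [-0.3, 0.0, 0.9]
width: 0.0433
```

```bash
python3 goto.py .4665 .431 .003 -20.5
```

```text
units shift [-0.04 -0.04 -0.05] turn [-0.05  0.06  0.  ] jaw now -20.5 w 0.0433 t 26.78 F [-0.3  0.   0.9] pos [0.4677 0.4322 0.0046]
```

Emit:
send_rows([
  [0, 0, 0, 0, 0, 0, 1],
  [0, 0, 0, 0, 0, 0, 1],
  [0, 0, 0, 0, 0, 0, 1],
  [0, 0, 0, 0, 0, 0, 1],
  [0, 0, 0, 0, 0, 0, 1],
  [0, 0, 0, 0, 0, 0, 1],
])

```text
time: 27.28
ee_pos: [0.468, 0.433, 0.0058]
eef_rot: [0.822, 0.57, 0.004, -0.0]
ft_force: [0.8, 0.8, -0.7]
width: 0.0196
```

```bash
python3 goto.py .4665 .431 .003 -20.5;python3 - <<'E'
from mh import *
im=r.camera("wrist");crop(im,220,120,420,320,3,"pics/wrist16.png")
E
```

```text
units shift [-0.05 -0.07 -0.09] turn [-0.06  0.07 -0.  ] jaw now -20.5 w 0.0196 t 27.28 F [ 0.8  0.8 -0.7] pos [0.468  0.433  0.0058]
```

View pics/wrist16.png

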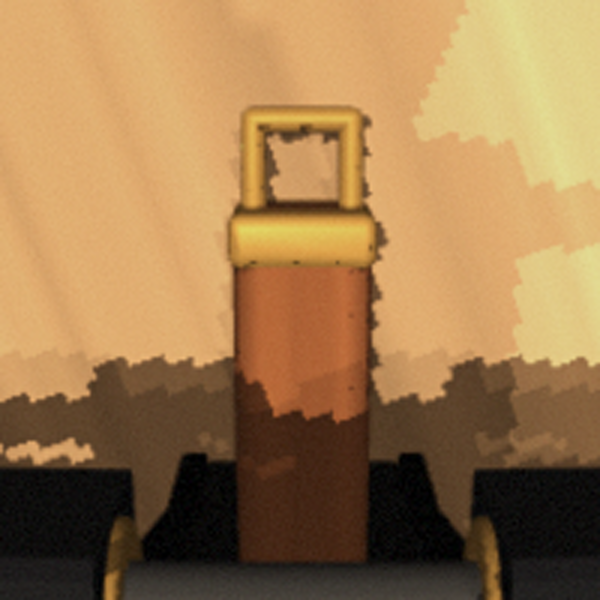

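Run:
```python
from mh import *
s=r.read_state(); T=Ro.from_quat(s["eef_rot"]).as_matrix()
e=T.T@(wplane((321,155.7),s,.009)-s["ee_pos"]); print(e,e[0]-.064)
```

```text
[ 0.06379794  0.0005134  -0.00275079] -0.00020205555520816376
```

Emit:
send_rows([
  [0, 0, 0.4, 0, 0, 0, 1],
  [0, 0, 0.9, 0, 0, 0, 1],
  [0, 0, 1, 0, 0, 0, 1],
  [0.2, -0.6, 1, 0, 0, 1, 1],
  [0.2, -0.8, 1, 0, 0, 1, 1],
  [0.2, -1, 1, 0, 0, 1, 1],
  [0.2, -1, 1, 0, 0, 1, 1],
  [0.2, -1, 0.5, 0, 0, 1, 1],
  [0.2, -1, 0, 0, 0, 1, 1],
  [0.2, -1, 0, 0, 0, 1, 1],
])

```text
time: 28.17
ee_pos: [0.5057, 0.2409, 0.2227]
eef_rot: [0.598, 0.801, 0.006, 0.002]
ft_force: [0.3, 0.3, -0.5]
width: 0.0195
```

```bash
python3 goto.py .585 -.1873 .14 74
```

```text
units shift [  2.64 -14.27  -2.76] turn [-0.14  0.06 11.5 ] jaw now 16.5 w 0.0195 t 28.17 F [ 0.3  0.3 -0.5] pos [0.5057 0.2409 0.2227]
```

Emit:
send_rows([
  [0, -1, 0, 0, 0, 1, 1],
  [0, -1, 0, 0, 0, 1, 1],
  [0, -1, 0, 0, 0, 1, 1],
  [0, -1, 0, 0, 0, 1, 1],
  [0.1, -1, 0, 0, 0, 1, 1],
  [0.2, -1, 0, 0, 0, 1, 1],
  [0.2, -1, 0, 0, 0, 1, 1],
  [0.3, -1, 0, 0, 0, 1, 1],
  [0.3, -1, 0, 0, 0, 1, 1],
  [0.3, -1, 0, 0, 0, 1, 1],
])

```text
time: 29.0
ee_pos: [0.5472, -0.0777, 0.2353]
eef_rot: [0.184, 0.983, 0.014, 0.001]
ft_force: [0.7, -0.2, -0.3]
width: 0.0198
```

Emit:
send_rows([
  [0.3, -0.9, 0, 0, 0, 1, 1],
  [0.3, -0.8, 0, 0, 0, 0.3, 1],
  [0.2, -0.6, -0.3, 0, 0, 0, 1],
  [0.1, -0.4, -0.5, 0, 0, 0, 1],
  [0, 0, -0.5, 0, 0, 0, 1],
  [0, 0, 0, 0, 0, 0, 1],
])

```text
time: 29.5
ee_pos: [0.5742, -0.1746, 0.202]
eef_rot: [0.128, 0.992, 0.013, 0.003]
ft_force: [0.2, 1.0, -1.1]
width: 0.0198
```

```bash
python3 goto.py .585 -.1873 .09 74
```

```text
units shift [ 0.36 -0.42 -3.73] turn [-0.29  0.12 -0.27] jaw now 75.3 w 0.0198 t 29.50 F [ 0.2  1.  -1.1] pos [ 0.5742 -0.1746  0.202 ]
```

Emit:
send_rows([
  [0.3, -0.4, -0.4, -0.3, 0.1, -0.3, 1],
  [0, 0, -0.7, 0, 0, 0, 1],
  [0, 0, -0.8, 0, 0, 0, 1],
  [0, 0, -0.7, 0, 0, 0, 1],
  [0, 0, -0.4, 0, 0, 0, 1],
  [0, 0, 0, 0, 0, 0, 1],
])

```text
time: 30.0
ee_pos: [0.5851, -0.1863, 0.1172]
eef_rot: [0.141, 0.99, 0.0, 0.005]
ft_force: [-0.2, -0.8, 0.6]
width: 0.0194
```

```bash
python3 goto.py .585 -.1873 .09 74
```

```text
units shift [-0.   -0.03 -0.91] turn [0.01 0.1  0.04] jaw now 73.8 w 0.0194 t 30.00 F [-0.2 -0.8  0.6] pos [ 0.5851 -0.1863  0.1172]
```

Emit:
send_rows([
  [0, -0.03, -0.4, 0, 0.1, 0, 1],
  [0, 0, -0.5, 0, 0, 0, 1],
  [0, 0, -0.5, 0, 0, 0, 1],
  [0, 0, -0.3, 0, 0, 0, 1],
  [0, 0, 0, 0, 0, 0, 1],
])

```text
time: 30.42
ee_pos: [0.5884, -0.1864, 0.0693]
eef_rot: [0.14, 0.99, 0.0, 0.003]
ft_force: [0.4, -0.9, -1.1]
width: 0.0194
```

```bash
python3 goto.py .585 -.1873 .0515 74;python3 - <<'E'
from h import *
im=r.camera("wrist");cv2.imwrite("pics/wrist17.png",im)
E
```

```text
units shift [-0.11 -0.03 -0.59] turn [0.   0.07 0.02] jaw now 73.9 w 0.0194 t 30.42 F [ 0.4 -0.9 -1.1] pos [ 0.5884 -0.1864  0.0693]
```

View pics/wrist17.png

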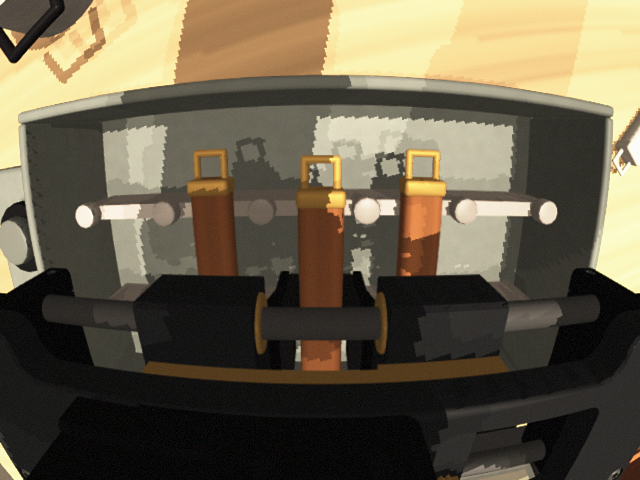

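Emit:
send_rows([
  [-0.11, -0.06, -0.3, 0, 0.05, 0, 1],
  [0, 0, -0.2, 0, 0, 0, 1],
  [0, 0, -0.06, 0, 0, 0, 1],
  [0, 0, 0, 0, 0, 0, 1],
])

```text
time: 30.8
ee_pos: [0.5868, -0.1891, 0.0547]
eef_rot: [0.14, 0.99, -0.0, 0.003]
ft_force: [-0.2, 0.3, -0.6]
width: 0.0195
```

```bash
python3 goto.py .585 -.1873 .0515 74
```

```text
units shift [-0.06  0.06 -0.11] turn [0.01 0.06 0.02] jaw now 73.9 w 0.0195 t 30.80 F [-0.2  0.3 -0.6] pos [ 0.5868 -0.1891  0.0547]
```

Emit:
send_rows([
  [-0.06, 0.04, -0.1, 0, 0, 0, 1],
  [0, 0, -0.05, 0, 0, 0, 1],
  [0, 0, 0, 0, 0, 0, 1],
])

```text
time: 31.05
ee_pos: [0.5851, -0.188, 0.0507]
eef_rot: [0.14, 0.99, 0.0, 0.003]
ft_force: [0.2, -0.1, 2.0]
width: 0.0198
```

```bash
python3 goto.py .585 -.1873 .0515 74
```

```text
units shift [-0.    0.02  0.03] turn [0.01 0.07 0.02] jaw now 73.9 w 0.0198 t 31.05 F [ 0.2 -0.1  2. ] pos [ 0.5851 -0.188   0.0507]
```

Emit:
send_rows([
  [0, 0, 0, 0, 0, 0, 0.25],
  [0, 0, 0, 0, 0, 0, 0.25],
  [0, 0, 0, 0, 0, 0, 0.25],
  [0, 0, 0.4, 0, 0, 0, 0.25],
  [0, 0, 0.8, 0, 0, 0, 0.25],
  [0, 0, 1, 0, 0, 0, 0.25],
  [0.2, 0, 1, 0, 0, 0, 0.3],
  [0.3, 0, 1, 0, 0, 0, 0.3],
  [0, 0, 1, 0, 0, 0, 0.3],
  [0, 0, 1, 0, 0, 0, 0.3],
])

```text
time: 31.88
ee_pos: [0.5956, -0.1873, 0.2434]
eef_rot: [0.141, 0.99, -0.001, -0.001]
ft_force: [-0.2, -0.7, -0.0]
width: 0.0305
```

```bash
python3 goto.py .72 -.217 .34 -16;python3 - <<'E'
from h import *
im=r.camera("wrist");cv2.imwrite("pics/wrist18.png",im)
im=r.camera("scene");cv2.imwrite("pics/scene18.png",im)
E
```

```text
units shift [ 4.15 -0.99  3.22] turn [ -0.02  -0.03 -17.96] jaw now 73.8 w 0.0305 t 31.88 F [-0.2 -0.7 -0. ] pos [ 0.5956 -0.1873  0.2434]
```

View pics/wrist18.png

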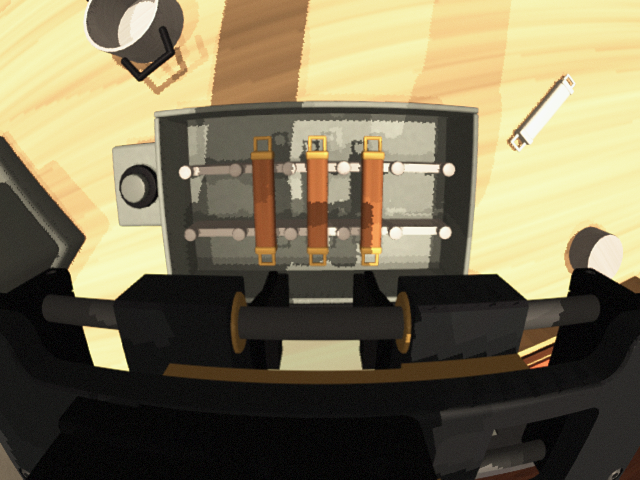

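View pics/scene18.png

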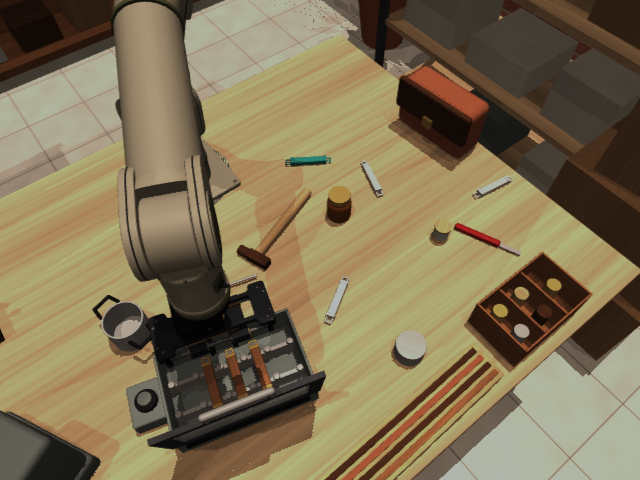

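Run:
```python
from mh import *
s=r.read_state(); a=-.2783;e=np.array([np.cos(a),np.sin(a)]);n=np.array([-e[1],e[0]]);c=np.array([.5847,-.1883])
for P in [((262,138),(265,264)),((317,137),(318,264)),((372,138),(371,264))]:
    m=sum(wplane(p,s,.054) for p in P)[:2]/2-c; print("handle case xy",(e@m).round(4),(n@m).round(4))
for P in [((235,169),(238,233)),((343,168),(343,233)),((397,169),(395,233)),((185,172),(190,233))]:
    m=sum(wplane(p,s,.055) for p in P)[:2]/2-c; print("pins",(e@m).round(4),(n@m).round(4))
```

```text
handle case xy 0.0049 -0.0531
handle case xy 0.0048 0.0
handle case xy 0.0053 0.053
pins 0.0028 -0.0796
pins 0.0033 0.0247
pins 0.0035 0.0769
pins 0.0032 -0.1314
```

Emit:
send_rows([
  [0, 0, 1, 0, 0, 0, 0.3],
  [0, 0, 1, 0, 0, -0.5, 0.3],
  [0, 0, 1, 0, 0, -1, 0.3],
  [0, 0, 0.8, 0, 0, -1, 0.3],
  [0.2, 0, 0.2, 0, 0, -1, 0.3],
  [0.3, -0.1, 0, 0, 0, -1, 0.3],
  [0.4, -0.1, 0, 0, 0, -1, 0.3],
  [0.4, -0.1, 0, 0, 0, -1, 0.3],
  [0.4, -0.1, 0, 0, 0, -1, 0.3],
  [0.4, -0.1, 0, 0, 0, -1, 0.3],
])

```text
time: 32.82
ee_pos: [0.6581, -0.2044, 0.3817]
eef_rot: [0.505, 0.863, 0.0, 0.006]
ft_force: [0.1, 0.0, -0.5]
width: 0.0306
```

Emit:
send_rows([
  [0.4, -0.1, 0, 0, 0, -1, 0.3],
  [0.4, -0.1, 0, 0, 0, -1, 0.3],
  [0.4, -0.1, 0, 0, 0, -1, 0.3],
  [0.4, -0.1, 0, 0, 0, -1, 0.3],
  [0.2, -0.1, 0, 0, 0, -1, 0.3],
  [0.2, -0.1, 0, 0, 0, -1, 0.3],
  [0, 0, 0, 0, 0, -1, 0.3],
  [0, 0, 0, 0, 0, -1, 0.3],
  [0, 0, 0, 0, 0, -1, 0.3],
  [0, 0, 0, 0, 0, 0, 0.3],
])

```text
time: 33.65
ee_pos: [0.7212, -0.2235, 0.3809]
eef_rot: [0.81, 0.586, -0.005, 0.005]
ft_force: [0.2, 0.2, 0.1]
width: 0.031
```

```bash
python3 goto.py .7176 -.2262 .345 -16
```

```text
units shift [-0.12 -0.09 -1.2 ] turn [ 0.17 -0.02  0.45] jaw now -18.3 w 0.0310 t 33.65 F [0.2 0.2 0.1] pos [ 0.7212 -0.2235  0.3809]
```

Emit:
send_rows([
  [-0.1, -0.1, -0.2, 0.15, 0, 0.45, 0.3],
  [0, 0, -0.4, 0, 0, 0, 0.3],
  [0, 0, -0.3, 0, 0, 0, 0.3],
  [0, 0, 0, 0, 0, 0, 0.3],
])

```text
time: 33.98
ee_pos: [0.7175, -0.227, 0.3542]
eef_rot: [0.795, 0.607, -0.001, 0.001]
ft_force: [0.2, 0.3, 0.1]
width: 0.0304
```

```bash
python3 goto.py .7176 -.2262 .288 -16;python3 - <<'E'
from h import *
im=r.camera("wrist");cv2.imwrite("pics/wrist19.png",im)
E
```

```text
units shift [ 0.    0.03 -2.21] turn [ 0.04 -0.01 -0.14] jaw now -15.3 w 0.0304 t 33.98 F [0.2 0.3 0.1] pos [ 0.7175 -0.227   0.3542]
```

View pics/wrist19.png

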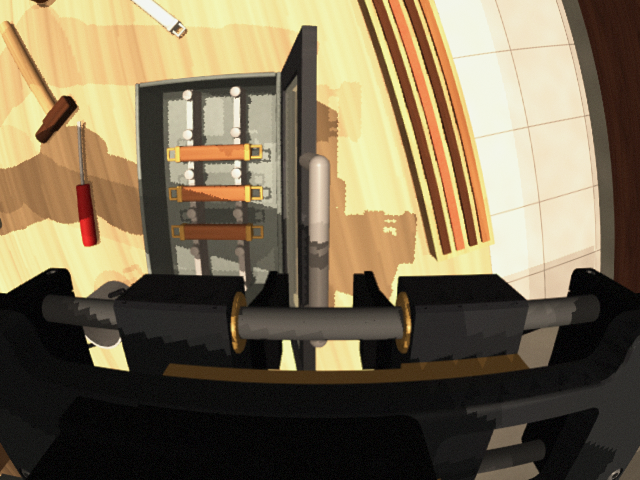

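Emit:
send_rows([
  [0, 0, -0.5, 0, 0, -0.1, 0.3],
  [0, 0, -0.7, 0, 0, 0, 0.3],
  [0, 0, -0.6, 0, 0, 0, 0.3],
  [0, 0, -0.2, 0, 0, 0, 0.3],
  [0, 0, 0, 0, 0, 0, 1],
  [0, 0, 0, 0, 0, 0, 1],
  [0, 0, 0, 0, 0, 0, 1],
  [0, 0, 0, 0, 0, 0, 1],
])

```text
time: 34.7
ee_pos: [0.7169, -0.226, 0.3006]
eef_rot: [0.795, 0.607, -0.001, 0.002]
ft_force: [-21.3, 8.2, -3.5]
width: 0.0116
```

```bash
python3 goto.py .7176 -.2262 .288 -16; python3 arc.py 1.2 15
```

```text
units shift [ 0.02 -0.01 -0.42] turn [ 0.05  0.02 -0.15] jaw now -15.2 w 0.0116 t 34.70 F [-21.3   8.2  -3.5] pos [ 0.7169 -0.226   0.3006]
xc,z 0.1374 0.3193
theta now 1.736054436807688 radius 0.23846809633255417 F [-21.3   8.2  -3.5]
[np.float64(-0.26), np.float64(0.07), np.float64(0.05)]
[np.float64(-0.26), np.float64(0.07), np.float64(0.04)]
[np.float64(-0.26), np.float64(0.07), np.float64(0.03)]
[np.float64(-0.26), np.float64(0.07), np.float64(0.02)]
[np.float64(-0.26), np.float64(0.07), np.float64(0.01)]
[np.float64(-0.26), np.float64(0.07), np.float64(-0.0)]
[np.float64(-0.26), np.float64(0.07), np.float64(-0.01)]
[np.float64(-0.26), np.float64(0.07), np.float64(-0.02)]
[np.float64(-0.26), np.float64(0.07), np.float64(-0.03)]
[np.float64(-0.26), np.float64(0.07), np.float64(-0.04)]
[np.float64(-0.25), np.float64(0.07), np.float64(-0.05)]
[np.float64(-0.25), np.float64(0.07), np.float64(-0.06)]
[np.float64(-0.25), np.float64(0.07), np.float64(-0.07)]
[np.float64(-0.25), np.float64(0.07), np.float64(-0.08)]
[np.float64(-0.24), np.float64(0.07), np.float64(-0.09)]
```

Emit:
send_rows([
  [0, 0, 0, 0, 0, 0, 0.3],
  [0, 0, 0, 0, 0, 0, 0.3],
  [0, 0, -0.3, 0, 0, 0, 0.3],
  [0, 0, -0.25, 0, 0, 0, 0.3],
  [0, 0, 0, 0, 0, 0, 1],
  [0, 0, 0, 0, 0, 0, 1],
  [0, 0, 0, 0, 0, 0, 1],
  [0, 0, 0, 0, 0, 0, 1],
])

```text
time: 35.37
ee_pos: [0.7168, -0.2268, 0.2854]
eef_rot: [0.795, 0.607, -0.0, 0.003]
ft_force: [-17.5, 5.6, 3.8]
width: 0.0114
```

```bash
python3 goto.py .7176 -.2262 .288 -16; python3 arc.py 1.2 15|head -3
```

```text
units shift [0.03 0.02 0.09] turn [ 0.06  0.04 -0.15] jaw now -15.2 w 0.0114 t 35.37 F [-17.5   5.6   3.8] pos [ 0.7168 -0.2268  0.2854]
xc,z 0.1376 0.3041
theta now 1.7493122137888701 radius 0.22359869278889843 F [-17.5   5.6   3.8]
[np.float64(-0.26), np.float64(0.07), np.float64(0.05)]
```

Emit:
send_rows([
  [-0.2, 0.05, 0.04, 0, 0, 0, 1],
  [-0.26, 0.07, 0.04, 0, 0, 0, 1],
  [-0.26, 0.07, 0.03, 0, 0, 0, 1],
  [-0.26, 0.07, 0.02, 0, 0, 0, 1],
  [-0.26, 0.07, 0.01, 0, 0, 0, 1],
  [-0.26, 0.07, 0, 0, 0, 0, 1],
  [-0.26, 0.07, -0.01, 0, 0, 0, 1],
  [-0.26, 0.07, -0.02, 0, 0, 0, 1],
  [-0.26, 0.07, -0.03, 0, 0, 0, 1],
  [-0.26, 0.07, -0.04, 0, 0, 0, 1],
])

```text
time: 36.2
ee_pos: [0.6421, -0.2057, 0.2876]
eef_rot: [0.793, 0.609, 0.004, 0.009]
ft_force: [3.8, -1.4, -2.1]
width: 0.0107
```

```bash
python3 goto.py .7176 -.2262 .288 -16; python3 arc.py 0.8 15
```

```text
units shift [ 2.52 -0.68  0.01] turn [ 0.11  0.21 -0.2 ] jaw now -15.0 w 0.0107 t 36.20 F [ 3.8 -1.4 -2.1] pos [ 0.6421 -0.2057  0.2876]
xc,z 0.06 0.3063
theta now 1.4006354754442365 radius 0.2237091616742267 F [ 3.8 -1.4 -2.1]
[np.float64(-0.29), np.float64(0.08), np.float64(-0.05)]
[np.float64(-0.28), np.float64(0.08), np.float64(-0.06)]
[np.float64(-0.28), np.float64(0.08), np.float64(-0.07)]
[np.float64(-0.28), np.float64(0.08), np.float64(-0.09)]
[np.float64(-0.27), np.float64(0.08), np.float64(-0.1)]
[np.float64(-0.27), np.float64(0.08), np.float64(-0.11)]
[np.float64(-0.27), np.float64(0.08), np.float64(-0.12)]
[np.float64(-0.26), np.float64(0.07), np.float64(-0.13)]
[np.float64(-0.26), np.float64(0.07), np.float64(-0.14)]
[np.float64(-0.25), np.float64(0.07), np.float64(-0.15)]
[np.float64(-0.24), np.float64(0.07), np.float64(-0.16)]
[np.float64(-0.24), np.float64(0.07), np.float64(-0.17)]
[np.float64(-0.23), np.float64(0.07), np.float64(-0.18)]
[np.float64(-0.22), np.float64(0.06), np.float64(-0.19)]
[np.float64(-0.22), np.float64(0.06), np.float64(-0.2)]
```

Emit:
send_rows([
  [-0.29, 0.08, -0.05, 0, 0.1, 0, 1],
  [-0.28, 0.08, -0.06, 0, 0, 0, 1],
  [-0.28, 0.08, -0.07, 0, 0, 0, 1],
  [-0.28, 0.08, -0.09, 0, 0, 0, 1],
  [-0.27, 0.08, -0.1, 0, 0, 0, 1],
  [-0.27, 0.08, -0.11, 0, 0, 0, 1],
  [-0.27, 0.08, -0.12, 0, 0, 0, 1],
  [-0.26, 0.07, -0.13, 0, 0, 0, 1],
  [-0.26, 0.07, -0.14, 0, 0, 0, 1],
  [-0.25, 0.07, -0.15, 0, 0, 0, 1],
])

```text
time: 37.03
ee_pos: [0.5589, -0.1822, 0.256]
eef_rot: [0.793, 0.609, 0.004, 0.011]
ft_force: [4.6, -2.4, -2.4]
width: 0.0107
```

```bash
python3 goto.py .7176 -.2262 .288 -16; python3 arc.py 0.6 10
```

```text
units shift [ 5.29 -1.47  1.07] turn [ 0.15  0.22 -0.22] jaw now -14.9 w 0.0107 t 37.03 F [ 4.6 -2.4 -2.4] pos [ 0.5589 -0.1822  0.256 ]
xc,z -0.0265 0.2747
theta now 0.9865669848148251 radius 0.22422889749406325 F [ 4.6 -2.4 -2.4]
[np.float64(-0.23), np.float64(0.07), np.float64(-0.16)]
[np.float64(-0.23), np.float64(0.07), np.float64(-0.17)]
[np.float64(-0.22), np.float64(0.06), np.float64(-0.18)]
[np.float64(-0.21), np.float64(0.06), np.float64(-0.19)]
[np.float64(-0.21), np.float64(0.06), np.float64(-0.2)]
[np.float64(-0.2), np.float64(0.06), np.float64(-0.2)]
[np.float64(-0.19), np.float64(0.05), np.float64(-0.21)]
[np.float64(-0.18), np.float64(0.05), np.float64(-0.22)]
[np.float64(-0.18), np.float64(0.05), np.float64(-0.23)]
[np.float64(-0.17), np.float64(0.05), np.float64(-0.23)]
```

Emit:
send_rows([
  [-0.23, 0.07, -0.16, 0, 0.1, 0, 1],
  [-0.23, 0.07, -0.17, 0, 0, 0, 1],
  [-0.22, 0.06, -0.18, 0, 0, 0, 1],
  [-0.21, 0.06, -0.19, 0, 0, 0, 1],
  [-0.21, 0.06, -0.2, 0, 0, 0, 1],
  [-0.2, 0.06, -0.2, 0, 0, 0, 1],
  [-0.19, 0.05, -0.21, 0, 0, 0, 1],
  [-0.18, 0.05, -0.22, 0, 0, 0, 1],
  [-0.18, 0.05, -0.23, 0, 0, 0, 1],
  [-0.17, 0.05, -0.23, 0, 0, 0, 1],
])

```text
time: 37.87
ee_pos: [0.497, -0.1646, 0.1959]
eef_rot: [0.792, 0.61, 0.004, 0.012]
ft_force: [5.6, -1.6, -2.3]
width: 0.0106
```

```bash
python3 goto.py .7176 -.2262 .288 -16; python3 arc.py 0.2 12
```

```text
units shift [ 7.35 -2.05  3.07] turn [ 0.16  0.24 -0.24] jaw now -14.8 w 0.0106 t 37.87 F [ 5.6 -1.6 -2.3] pos [ 0.497  -0.1646  0.1959]
xc,z -0.0908 0.2146
theta now 0.5920533312736077 radius 0.2249514405723869 F [ 5.6 -1.6 -2.3]
[np.float64(-0.13), np.float64(0.04), np.float64(-0.2)]
[np.float64(-0.13), np.float64(0.04), np.float64(-0.21)]
[np.float64(-0.12), np.float64(0.03), np.float64(-0.21)]
[np.float64(-0.11), np.float64(0.03), np.float64(-0.22)]
[np.float64(-0.11), np.float64(0.03), np.float64(-0.22)]
[np.float64(-0.1), np.float64(0.03), np.float64(-0.22)]
[np.float64(-0.09), np.float64(0.03), np.float64(-0.23)]
[np.float64(-0.09), np.float64(0.02), np.float64(-0.23)]
[np.float64(-0.08), np.float64(0.02), np.float64(-0.23)]
[np.float64(-0.07), np.float64(0.02), np.float64(-0.23)]
[np.float64(-0.06), np.float64(0.02), np.float64(-0.24)]
[np.float64(-0.06), np.float64(0.02), np.float64(-0.24)]
```

Emit:
send_rows([
  [-0.13, 0.04, -0.2, 0, 0.1, 0, 1],
  [-0.13, 0.04, -0.21, 0, 0, 0, 1],
  [-0.12, 0.03, -0.21, 0, 0, 0, 1],
  [-0.11, 0.03, -0.22, 0, 0, 0, 1],
  [-0.11, 0.03, -0.22, 0, 0, 0, 1],
  [-0.1, 0.03, -0.22, 0, 0, 0, 1],
  [-0.09, 0.03, -0.23, 0, 0, 0, 1],
  [-0.09, 0.02, -0.23, 0, 0, 0, 1],
  [-0.08, 0.02, -0.23, 0, 0, 0, 1],
  [-0.07, 0.02, -0.23, 0, 0, 0, 1],
])

```text
time: 38.7
ee_pos: [0.4637, -0.1551, 0.1237]
eef_rot: [0.792, 0.61, 0.002, 0.01]
ft_force: [5.2, -0.7, 1.4]
width: 0.0108
```

```bash
python3 goto.py .7176 -.2262 .288 -16; python3 arc.py 0.0 14
```

```text
units shift [ 8.46 -2.37  5.48] turn [ 0.16  0.17 -0.25] jaw now -14.8 w 0.0108 t 38.70 F [ 5.2 -0.7  1.4] pos [ 0.4637 -0.1551  0.1237]
xc,z -0.1255 0.1424
theta now 0.23457867933349844 radius 0.22590679875388583 F [ 5.2 -0.7  1.4]
[np.float64(-0.03), np.float64(0.01), np.float64(-0.12)]
[np.float64(-0.03), np.float64(0.01), np.float64(-0.12)]
[np.float64(-0.03), np.float64(0.01), np.float64(-0.12)]
[np.float64(-0.02), np.float64(0.01), np.float64(-0.12)]
[np.float64(-0.02), np.float64(0.01), np.float64(-0.12)]
[np.float64(-0.02), np.float64(0.01), np.float64(-0.12)]
[np.float64(-0.02), np.float64(0.01), np.float64(-0.12)]
[np.float64(-0.02), np.float64(0.0), np.float64(-0.13)]
[np.float64(-0.01), np.float64(0.0), np.float64(-0.13)]
[np.float64(-0.01), np.float64(0.0), np.float64(-0.13)]
[np.float64(-0.01), np.float64(0.0), np.float64(-0.13)]
[np.float64(-0.01), np.float64(0.0), np.float64(-0.13)]
[np.float64(-0.01), np.float64(0.0), np.float64(-0.13)]
[np.float64(-0.0), np.float64(0.0), np.float64(-0.13)]
```

Gentle lowering now.

Emit:
send_rows([
  [-0.03, 0.01, -0.12, 0, 0, 0, 1],
  [-0.03, 0.01, -0.12, 0, 0, 0, 1],
  [-0.03, 0.01, -0.12, 0, 0, 0, 1],
  [-0.02, 0.01, -0.12, 0, 0, 0, 1],
  [-0.02, 0.01, -0.12, 0, 0, 0, 1],
  [-0.02, 0.01, -0.12, 0, 0, 0, 1],
  [-0.02, 0.01, -0.12, 0, 0, 0, 1],
  [-0.02, 0, -0.12, 0, 0, 0, 1],
  [-0.01, 0, -0.12, 0, 0, 0, 1],
  [-0.01, 0, -0.12, 0, 0, 0, 1],
])

```text
time: 39.53
ee_pos: [0.4567, -0.1531, 0.0831]
eef_rot: [0.792, 0.61, 0.002, 0.011]
ft_force: [3.7, 0.0, 1.6]
width: 0.0104
```

```bash
python3 goto.py .7176 -.2262 .288 -16; python3 arc.py 0.0 8
```

```text
units shift [ 8.7  -2.44  6.83] turn [ 0.17  0.17 -0.24] jaw now -14.8 w 0.0104 t 39.53 F [3.7 0.  1.6] pos [ 0.4567 -0.1531  0.0831]
xc,z -0.1327 0.1018
theta now 0.05234726794486032 radius 0.22635001877745073 F [3.7 0.  1.6]
[np.float64(-0.0), np.float64(0.0), np.float64(-0.05)]
[np.float64(-0.0), np.float64(0.0), np.float64(-0.05)]
[np.float64(-0.0), np.float64(0.0), np.float64(-0.05)]
[np.float64(-0.0), np.float64(0.0), np.float64(-0.05)]
[np.float64(-0.0), np.float64(0.0), np.float64(-0.05)]
[np.float64(-0.0), np.float64(0.0), np.float64(-0.05)]
[np.float64(-0.0), np.float64(0.0), np.float64(-0.05)]
[np.float64(-0.0), np.float64(0.0), np.float64(-0.05)]
```

Emit:
send_rows([
  [0, 0, -0.06, 0, 0, 0, 1],
  [0, 0, -0.06, 0, 0, 0, 1],
  [0, 0, -0.06, 0, 0, 0, 1],
  [0, 0, -0.06, 0, 0, 0, 1],
  [0, 0, -0.06, 0, 0, 0, 1],
  [0, 0, -0.06, 0, 0, 0, 1],
  [0, 0, -0.06, 0, 0, 0, 1],
])

```text
time: 40.12
ee_pos: [0.4559, -0.1528, 0.0687]
eef_rot: [0.792, 0.61, 0.001, 0.01]
ft_force: [2.6, 0.7, 1.0]
width: 0.0103
```

```bash
python3 goto.py .7176 -.2262 .288 -16; python3 arc.py 0.0 1
```

```text
units shift [ 8.72 -2.45  7.31] turn [ 0.16  0.15 -0.24] jaw now -14.8 w 0.0103 t 40.12 F [2.6 0.7 1. ] pos [ 0.4559 -0.1528  0.0687]
xc,z -0.1336 0.0874
theta now -0.011693156818371622 radius 0.226568433336668 F [2.6 0.7 1. ]
[np.float64(0.0), np.float64(-0.0), np.float64(0.09)]
```

Emit:
send_rows([
  [0, 0, -0.06, 0, 0, 0, 1],
  [0, 0, -0.06, 0, 0, 0, 1],
  [0, 0, -0.06, 0, 0, 0, 1],
])

```text
time: 40.37
ee_pos: [0.4558, -0.1529, 0.0657]
eef_rot: [0.792, 0.61, 0.001, 0.007]
ft_force: [-9.1, 4.8, 30.8]
width: 0.0108
```

```bash
python3 goto.py .7176 -.2262 .288 -16
python3 - <<'E'
from h import *
im=r.camera("side");crop(im,280,150,460,270,4,"pics/side20.png")
E
```

```text
units shift [ 8.73 -2.44  7.41] turn [ 0.12  0.12 -0.23] jaw now -14.8 w 0.0108 t 40.37 F [-9.1  4.8 30.8] pos [ 0.4558 -0.1529  0.0657]
```

View pics/side20.png

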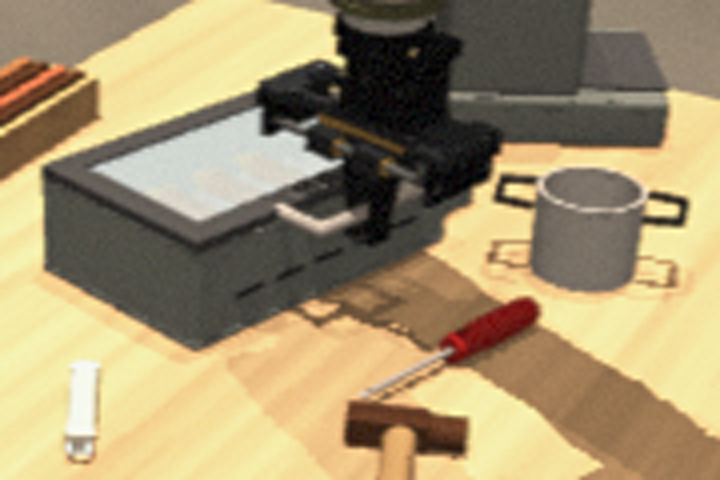

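Emit:
send_rows([
  [0, 0, 0, 0, 0, 0, 0.3],
  [0, 0, 0, 0, 0, 0, 0.3],
  [0, 0, 0, 0, 0, 0, 0.3],
  [0, 0, 0.4, 0, 0, 0, 0.3],
  [0, 0, 0.7, 0, 0, 0, 0.3],
  [0, 0, 0.9, 0, 0, 0, 0.3],
  [0, 0, 1, 0, 0, 0.6, 0.3],
  [-0.1, -0.3, 1, 0, 0, 1, 0.3],
  [-0.1, -0.5, 1, 0, 0, 1, 0.3],
  [0, -0.3, 0, 0, 0, 1, 0.3],
])

```text
time: 41.25
ee_pos: [0.4399, -0.1865, 0.215]
eef_rot: [0.684, 0.729, -0.008, 0.003]
ft_force: [0.6, -0.6, -0.0]
width: 0.0304
```

```bash
python3 goto.py .513 -.36 .15 74
python3 - <<'E'
from h import *
im=r.camera("scene");crop(im,110,280,330,445,3.6,"pics/scene21.png")
im=r.camera("wrist");cv2.imwrite("pics/wrist21.png",im)
E
```

```text
units shift [ 2.44 -5.78 -2.17] turn [ 0.2   0.05 14.07] jaw now 3.6 w 0.0304 t 41.25 F [ 0.6 -0.6 -0. ] pos [ 0.4399 -0.1865  0.215 ]
```

View pics/scene21.png

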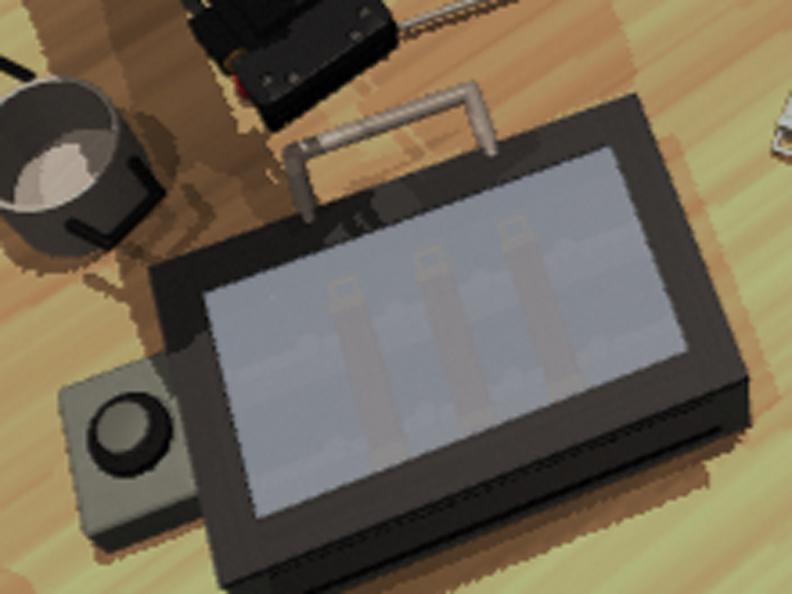

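View pics/wrist21.png

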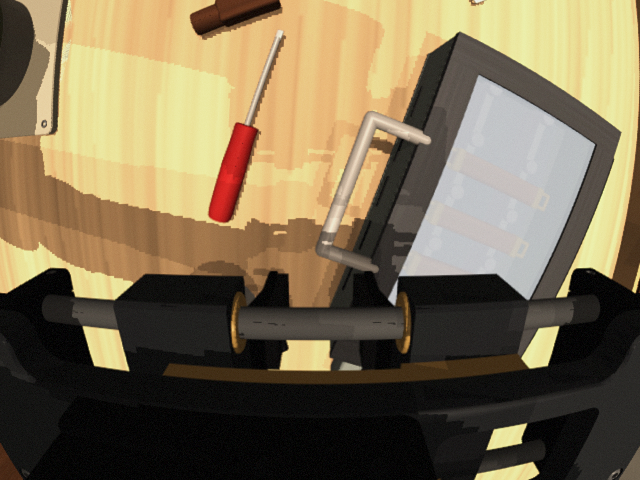

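Run:
```python
from fit import *
c=[0.5847,-0.1883,-0.2783]
f=lambda a:(np.array(a)/3.6+[110,280])
obs=[((.186,.010,-.148),f((152,268))),((.186,.010,.148),f((637,95))),((.226,.005,-.055),f((296,151))),((.226,.005,.055),f((470,88))),((0,.010,.148),f((748,380))),((0,.010,-.148),f((222,587)))]
res=lambda p:np.concatenate([proj("scene",W(lidpt(u,v,y,p[0]),c))-o for (u,v,y),o in obs])
s=least_squares(res,[.0]);print("lid",s.x,s.fun.round(1))
s=least_squares(lambda p:np.concatenate([proj("scene",W(lidpt(u,v,y,p[3]),p[:3]))-o for (u,v,y),o in obs]),c+[0]);print(s.x)
R=[ray("scene",f((124,428)))]
for pos,q,uv in [((.5637,-.2336,.1647),(.115,.993,.005,.005),(149,210)),((.5956,-.1873,.2434),(.141,.99,-.001,-.001),(133,187))]:
    st=dict(ee_pos=np.array(pos),eef_rot=np.array(q)); R.append(wray(uv,st))
A=0;b=0
for o,d in R:
    P=np.eye(3)-np.outer(d,d); A=A+P;b=b+P@o
x=np.linalg.solve(A,b);print("btn",x,[np.linalg.norm((np.eye(3)-np.outer(d,d))@(x-o)).round(4) for o,d in R])
for z in(.05,.055,.06,.065): print(z,[ (o+d*(z-o[2])/d[2])[:2].round(4) for o,d in R])
```

```text
lid [-0.00031915] [-1.  -0.5  0.4 -0.9 -0.6  0.7  0.6  0.9  0.8 -0.8 -0.9 -0.2]
[ 0.58538158 -0.18828149 -0.2793367   0.00567191]
btn [ 0.51406872 -0.36110121  0.05960978] [np.float64(0.0006), np.float64(0.0025), np.float64(0.002)]
0.05 [array([ 0.5095, -0.3627]), array([ 0.5152, -0.3633]), array([ 0.5135, -0.3688])]
0.055 [array([ 0.5117, -0.3622]), array([ 0.5148, -0.3607]), array([ 0.5137, -0.366 ])]
0.06 [array([ 0.5139, -0.3616]), array([ 0.5144, -0.3581]), array([ 0.5138, -0.3631])]
0.065 [array([ 0.5161, -0.3611]), array([ 0.514 , -0.3554]), array([ 0.514 , -0.3603])]
```

Emit:
send_rows([
  [0.3, -0.8, 0, 0.1, 0, 0, 1],
  [0.4, -0.9, 0, 0.1, 0, 0, 1],
  [0.4, -0.9, 0, 0, 0, 0, 1],
  [0.4, -0.9, -0.3, 0, 0, 0, 1],
  [0.4, -0.9, -0.5, 0, 0, 0, 1],
  [0.4, -0.9, -0.6, 0, 0, 0, 1],
  [0.1, -0.4, -0.8, 0, 0, 0, 1],
  [0, 0, -0.6, 0, 0, 0, 1],
  [0, 0, 0, 0, 0, 0, 1],
])

```text
time: 42.1
ee_pos: [0.4936, -0.3243, 0.1076]
eef_rot: [0.696, 0.717, -0.008, -0.02]
ft_force: [0.4, -0.2, 0.1]
width: 0.0006
```

```bash
python3 goto.py .514 -.361 .075 4
python3 - <<'E'
from h import *
im=r.camera("wrist");cv2.imwrite("pics/wrist22.png",im)
im=r.camera("scene");crop(im,90,280,250,440,3.6,"pics/scene22.png")
E
```

```text
units shift [ 0.68 -1.22 -1.09] turn [-0.17 -0.46  0.46] jaw now 1.7 w 0.0006 t 42.10 F [ 0.4 -0.2  0.1] pos [ 0.4936 -0.3243  0.1076]
```

View pics/scene22.png

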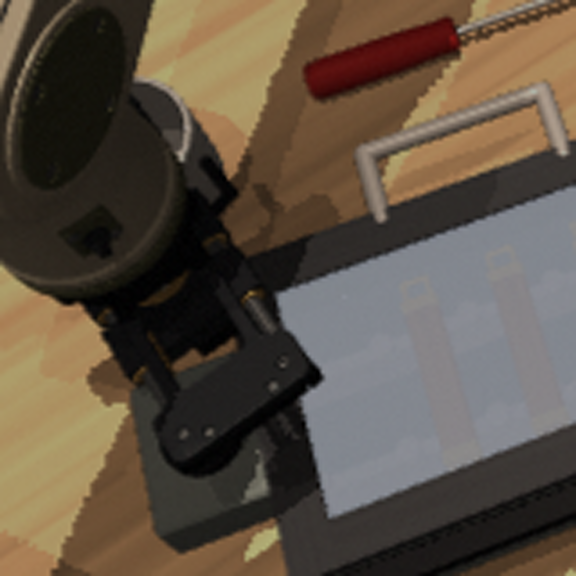

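View pics/wrist22.png

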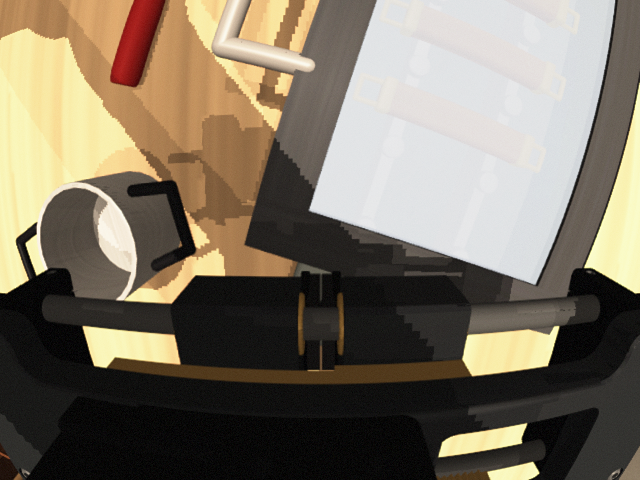

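Emit:
send_rows([
  [0.35, -0.6, 0, -0.15, -0.4, 0.3, 1],
  [0.3, -0.6, 0, 0, 0, 0, 1],
  [0, 0, -0.5, 0, 0, 0, 1],
  [0, 0, -0.3, 0, 0, 0, 1],
  [0, 0, 0, 0, 0, 0, 1],
])

```text
time: 42.62
ee_pos: [0.5179, -0.3582, 0.0913]
eef_rot: [0.686, 0.727, 0.001, 0.001]
ft_force: [-0.8, -0.5, 0.0]
width: 0.0007
```

```bash
python3 goto.py .514 -.361 .06 4
```

```text
units shift [-0.13 -0.09 -1.04] turn [-0.    0.05  0.14] jaw now 3.3 w 0.0007 t 42.62 F [-0.8 -0.5  0. ] pos [ 0.5179 -0.3582  0.0913]
```

Emit:
send_rows([
  [-0.13, -0.09, -0.4, 0, 0, 0, 1],
  [0, 0, -0.4, 0, 0, 0, 1],
  [0, 0, -0.1, 0, 0, 0, 1],
  [0, 0, 0, 0, 0, 0, 1],
])

```text
time: 42.95
ee_pos: [0.5155, -0.3596, 0.0646]
eef_rot: [0.686, 0.728, 0.002, 0.003]
ft_force: [0.2, -1.7, 2.2]
width: 0.0004
```

```bash
python3 goto.py .514 -.361 .06 4
```

```text
units shift [-0.05 -0.05 -0.15] turn [0.01 0.09 0.13] jaw now 3.4 w 0.0004 t 42.95 F [ 0.2 -1.7  2.2] pos [ 0.5155 -0.3596  0.0646]
```

Emit:
send_rows([
  [0, 0, -0.1, 0, 0, 0, 1],
  [0, 0, -0.1, 0, 0, 0, 1],
  [0, 0, -0.1, 0, 0, 0, 1],
  [0, 0, -0.1, 0, 0, 0, 1],
])

```text
time: 43.28
ee_pos: [0.5156, -0.3599, 0.061]
eef_rot: [0.686, 0.727, 0.005, 0.003]
ft_force: [-12.9, 11.5, 34.7]
width: 0.0006
```

Emit:
send_rows([
  [0, 0, 0.03, 0, 0, 0, 1],
])

```text
time: 43.37
ee_pos: [0.5156, -0.3598, 0.0633]
eef_rot: [0.686, 0.727, 0.006, 0.003]
ft_force: [-1.7, 1.3, 3.5]
width: 0.0004
```

Emit:
send_rows([
  [0, 0, 0.06, 0, 0, 0, 1],
])

```text
time: 43.45
ee_pos: [0.5155, -0.3597, 0.0659]
eef_rot: [0.686, 0.727, 0.006, 0.003]
ft_force: [-0.7, -0.0, 2.8]
width: 0.0006
```

Emit:
send_rows([
  [0, 0, 0.06, 0, 0, 0, 1],
])

```text
time: 43.53
ee_pos: [0.5155, -0.3597, 0.0681]
eef_rot: [0.686, 0.727, 0.006, 0.003]
ft_force: [0.3, -0.5, -0.5]
width: 0.0006
```

Emit:
send_rows([
  [0, 0, 0.06, 0, 0, 0, 1],
])

```text
time: 43.62
ee_pos: [0.5156, -0.3596, 0.07]
eef_rot: [0.686, 0.727, 0.006, 0.003]
ft_force: [0.2, -0.1, -0.9]
width: 0.0005
```

Emit:
send_rows([
  [0, 0, 0.06, 0, 0, 0, 1],
])

```text
time: 43.7
ee_pos: [0.5155, -0.3594, 0.0717]
eef_rot: [0.686, 0.727, 0.006, 0.003]
ft_force: [0.1, 0.6, -0.1]
width: 0.0006
```

Emit:
send_rows([
  [0, 0, 0.08, 0, 0, 0, 1],
])

```text
time: 43.78
ee_pos: [0.5155, -0.3592, 0.0739]
eef_rot: [0.686, 0.727, 0.006, 0.002]
ft_force: [0.0, -0.2, -0.2]
width: 0.0006
```

Emit:
send_rows([
  [0, 0, 0.5, 0, 0, 0, 1],
  [0, 0, 1, 0, 0, 0, 1],
  [0, 0, 1, 0, 0, 0, 1],
  [0, 0, 1, 0, 0, 0, 1],
  [0, 0.5, 1, 0, 0, 0, 1],
  [0, 0.8, 0.5, 0, 0, 0, 1],
  [0, 0.8, 0, 0, 0, 0, 1],
  [0, 0, 0, 0, 0, 0, 1],
  [0, 0, 0, 0, 0, 0, 1],
])

```text
time: 44.53
ee_pos: [0.5122, -0.2953, 0.2378]
eef_rot: [0.688, 0.725, 0.006, 0.003]
ft_force: [-0.7, -1.1, 0.2]
width: 0.0005
```

Run:
```python
from h import *
cv2.imwrite("pics/scene23.png",r.camera("scene"))
cv2.imwrite("pics/side23.png",r.camera("side"))
```

```text
(no output)
```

View pics/scene23.png

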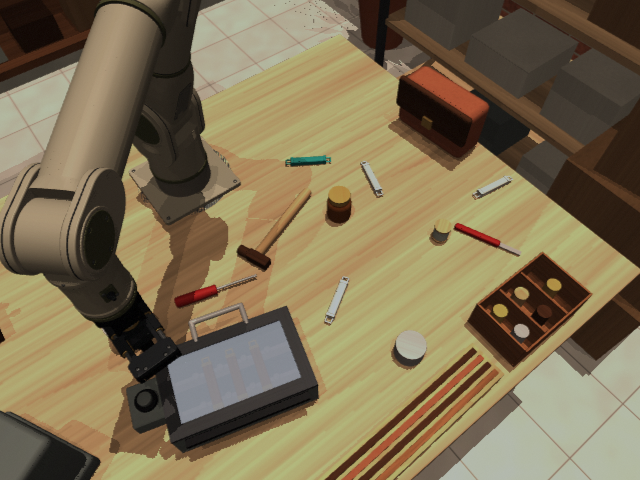

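View pics/side23.png

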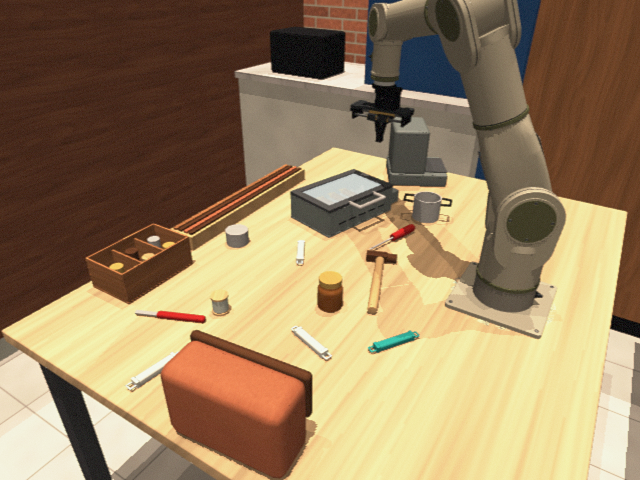

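```bash
python3 -c "
from bench import r
print(r.close_job())"
```

```text
the job is handed in; nothing more can be done
None
```

The job is done and handed in at about 45 s. I opened the cover onto its back stop and laid the three brown handles in bays 1, 2 and 3. No other brown handles showed in any view. I then lowered the cover until it met the rim and pushed the start button.

**What the last checks showed**
- **Handles:** before closing, each measured within about 2 mm of its bay centre, going by the pins in the wrist picture. They are still visible in place through the glass.
- **Cover:** it stopped against the rim with about 31 N at the bar. Fitting the cover alone gave an angle of 0.000 rad. A freer fit that also let the case position vary gave 0.006 rad, which is within its error.
- **Button:** it was pressed only after the cover was down. It moved about 6 mm, from 0.067 to 0.061 m, and met a hard stop at about 35 N. It sprang back when I withdrew.
- **Bystanders:** the jar, pot, tin and spool are upright and where they started, and the arm is clear of everything.

**What was off**
- Two grips took too little hold at first, one on the second handle and one on the bar for closing. I redid both.
- The wrist and scene cameras disagreed by 2 to 3 mm on the rack position. I aimed nearer the scene camera's reading.
- While opening the cover the wrist force reached about 46 N. I eased the path and it fell below 10 N for the rest of the swing, then rose to about 41 N against the back stop.

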